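Level the drive test shelf

ROBOT

A 7-joint arm with a two-finger parallel gripper is mounted at the origin on the work surface. World frame = base frame: x ahead of the robot, y to its left, z up, the work surface at z = 0. Lengths are in m, angles in rad, forces in N, time in s.
With the tool pointing down it reaches from about 0.4 to 0.85 m from the base axis. Payload 10.4 kg.
Tool frame: the origin (TCP) lies midway between the tips of the shut fingers; the grasp point (between the pads) lies 19 mm behind it; z points along the fingers, y is the direction in which the jaws open and shut (so a half turn about z gives the same grasp; the last joint's range is limited). The gripper opens to 87 mm and grips with 3 to 60 N. Pads are 19 mm wide; open, the fingers measure 117 mm over their backs; the gripper's body (75 mm by 190 mm) begins 51 mm behind the grasp point.
Start: joints at [1.163, 0.332, -0.065, 1.46, 0.022, 1.35, -0.088], TCP at [0.235, -0.579, 0.223] pointing down, gripper open.
Joint ranges: [-2.6, 2.6], [-0.5, 2.12], [-1.47, 1.34], [0.16, 2.42], [-1.27, 4.41], [0.06, 2.06], [-2.6, 2.6]. Speed limits (rad/s): [2.22, 2.22, 2.79, 2.79, 3.14, 3.14, 3.14].

INTERFACE

Orientations are given as a unit quaternion [x, y, z, w].
In Python, from bench import r gives the robot as it stands.
- The arm moves only by the tool step_arm, never from a script. Its argument "increments" is a list of rows, each a list of 2 entries, a list of its own where there are three numbers: the shift along the tool's x, y, z in m, then the turn, a rotation vector about the tool's x, y, z in rad. A call has 1 to 5 rows; each row is the pose to reach, as a shift and turn from the pose measured when the call began, along the tool's axes at that moment; what a row does not reach only later rows make up. A row lasts 1/10 s, in which the tool goes at most 50 mm and 8.59 degrees, less where a joint would pass 70% of its speed; a pose out of reach is approached as far as the arm can. A call with a gripper value outside its range is refused whole. "hand" is the closure, from -1 (fully open) to 1 (shut), so that 0 is half open, set as the call begins (left out, the last holds). The fingers move at their own pace and stop on an object; "grip_force" is the grip in N (left out, the last holds). Time passes only in rows, so rows that repeat a pose let the fingers close. It gives the time, the measured TCP pose, the force and the opening at its end, in the units of the state.
- r.read_state(): the state, without advancing time (a new reading comes with each control period).
- r.camera(name): name is "side" or "top"; returns a dict with "pixels" (384x512x3 uint8, blue, green, red), "camera_matrix" (3x3 intrinsics, pixels), "extrinsics" (4x4, takes a point from camera to world coordinates). Camera axes: x right, y up, looking along -z (the intrinsics and any distortion apply to the point x, -y, -z); pixel columns grow to the right and rows downward; lengths in m; the calibration is good to about 2 mm. A picture is of the moment at which its call begins. There is no depth.
- r.close_job(): hands the job in, once; it reports no verdict.
The state is a dict: "time": time; "joint_positions": joint angles; "joint_vel": joint speeds; "joint_torque": joint torques, N m; "ee_pos": TCP position; "eef_rot": TCP orientation; "ft_force": force on the tool from outside, world axes, zero at the start; "torque": the same for the moment, N m; "width": finger opening in m.
Only numpy, scipy, OpenCV 4.12 (cv2) and the standard library are available. Lean on these libraries where they do the work, as an engineer would, in place of code of your own. Each camera call takes 0.05 s, during which the arm holds its last target.

TASK

Level the drive-test shelf: lay the spirit level lengthwise on the bare strip in front of the dock and let go, then turn the levelling foot by its wing knob until the bubble rests centred between the two lines. Then press the level down firmly onto the shelf with the gripper (about 10 N), and finish while still pressing, with the bubble still centred; leave the other things on the table where they are.

Things in the scene. Friction and masses are not known exactly. Their poses are not given: they have to be found in the camera images.
- level_mid (a point): loose spirit level: bare aluminium bar 160 long, 26 wide, 38 high with black end caps, 0.2 to 0.4 kg, starting on the table on its underside. This point is its centre, 19 above its underside; x along its length, z out of its top. Either end may point to the levelling foot
- level_top (a point): middle of the level's top, 38 above its underside. Below it a window 72 long shows the vial, lying lengthwise, with two black lines 17 apart about its middle; a stiff clear cover flush with the level's solid ends closes the window and may be pressed
- bubble (a joint): position (m) of the light, 12 mm long bubble in the vial: 0 centred between the lines, positive towards the level's +x end, travel +-0.026. It runs to the higher end, 0.75 mm per mrad of tilt, settles within about 1 s of rest, and sways while the level is carried
- shelf_strip (a point): on the top face of the shelf board, at the middle of the bare strip where the level goes, 70 to 75 above the table. Axes turn and tilt with the board: y lengthwise towards the levelling foot, x across it away from the robot, z up. The strip is bare for x -55 to +60 and y -100 to +150; behind it, from x = +62, a black drive dock 22 high is bolted on
- shelf_end (a point): middle of the board's foot end, on its top face. The wooden board is 320 long, 200 wide, 12 thick, on a fixed stand; its other end is hinged there and the board tilts only about its short axis. It is stiff under a press
- foot_grip (a point): black wing knob on the levelling foot's stud, above the board near its foot end: bar 44 long (this point's x), 14 thick (y), 28 high. This point is the bar's centre, 114 above the table, with a collar 28 across and 8 high under the bar. It turns about a fixed vertical axis without rising or falling, either way, by more than the job needs
- foot (a joint): angle (rad) of the wing knob, growing clockwise seen from above; about 0.08 N m of friction, stays where it is left. Clockwise raises the foot end, 8 mrad of tilt per rad (6 mm of bubble). At the start the foot end is too low by 1.2 to 2.7 rad of turn
- adapter: bystander: black power adapter 100 x 50 x 32; origin under its centre
- tape: bystander: cardboard ring (tape core) 84 across, 24 high; origin under its centre
- screwdriver: bystander: screwdriver lying at the right of the table, origin under its middle, x along its length
- jar: bystander: glass jar 60 across, 70 high; origin under its centre
- modem: bystander: white modem 150 x 110 x 34; origin under its centre
There are look-alikes about, which are no part of the job. Of the things that look like the part that bears level_mid, the middle-sized one is meant.

How it is judged:
On the way, in this order (a step that is already met when the one before it is completed fails the run):
1. the level lies lengthwise on the bare strip, let go, its bubble off centre (z of level_mid in the frame of shelf_strip between 0.014 and 0.024 m and x of level_mid in the frame of shelf_strip between -0.045 and 0.045 m and y of level_mid in the frame of shelf_strip between -0.05 and 0.05 m and angle between the x axis of level_mid and the y axis of shelf_strip, either way round below 0.2 rad and angle between the z axis of level_mid and the z axis of shelf_strip, either way round below 0.05 rad and contact force between the fingers and level below 0.2 N and (value of joint bubble above 0.004 m or value of joint bubble below -0.004 m)), for 0.4 s.
2. with the level lying there untouched, the bubble rests between the lines (z of level_mid in the frame of shelf_strip between 0.014 and 0.024 m and x of level_mid in the frame of shelf_strip between -0.045 and 0.045 m and y of level_mid in the frame of shelf_strip between -0.05 and 0.05 m and angle between the x axis of level_mid and the y axis of shelf_strip, either way round below 0.2 rad and angle between the z axis of level_mid and the z axis of shelf_strip, either way round below 0.05 rad and contact force between the fingers and level below 0.2 N and value of joint bubble between -0.002 and 0.002 m), for 0.5 s.
At the end, for the whole second after the job is handed in: the level lies flat on the bare strip (centre within 45 mm across and 50 mm along of the strip's middle, within 0.2 rad of lengthwise), the bubble within 2 mm of centre, and the gripper's fingers press on the level with more than 3 N, the level on the shelf with 5 to 60 N, throughout the last second (z of level_mid in the frame of shelf_strip between 0.014 and 0.024 m and x of level_mid in the frame of shelf_strip between -0.045 and 0.045 m and y of level_mid in the frame of shelf_strip between -0.05 and 0.05 m and angle between the x axis of level_mid and the y axis of shelf_strip, either way round below 0.2 rad and angle between the z axis of level_mid and the z axis of shelf_strip, either way round below 0.05 rad and value of joint bubble between -0.002 and 0.002 m and contact force between the fingers and level above 3 N and contact force between level and shelf between 5 and 60 N); the arm keeps its last pose, push and grip.
It fails at once if a bystander was moved by more than 30 mm (distance of any of adapter, tape, screwdriver, jar, modem from where it was at the start of the episode above 0.03 m).
It also fails if it takes over 72 s, if anything falls off the work surface, if the arm or the gripper's body presses on something with over 40 N, if the wrist force passes 120 N, or if a joint passes its speed limit or range.

## Working session

There is one attempt and no reset: what is moved stays moved. The work goes in short steps, Python scripts to look and compute and a tool call to move; the robot and the scene stay as the last step left them, time stands still between calls to the robot, and variables do not carry over. Pictures are saved under pics/ and viewed, and the job is handed in when it is done.

Besides the shell and the picture viewer there is one more tool, called after "Request:" as name(argument=value, ...) on one line, values as JSON. step_arm: Moves the arm, as the interface text tells. Its arguments: {"type":"object","properties":{"increments":{"type":"array"},"hand":{"type":"number"},"grip_force":{"type":"number"}},"required":["increments"]}

```bash
ls; mkdir -p pics; python3 - <<'E'
from bench import r
import cv2,numpy as np
s=r.read_state();print(s)
for n in("side","top"):
    c=r.camera(n);cv2.imwrite(f"pics/{n}0.png",c["pixels"]);print(n,c["camera_matrix"],c["extrinsics"],c.keys())
E
```

```text
pics
{'time': 0.0, 'joint_positions': array([ 1.16337145,  0.33288262, -0.06470467,  1.46093757,  0.02161074,
        1.34988461, -0.08852107]), 'joint_vel': array([ 5.17173892e-04, -9.64082886e-04,  1.79874551e-03,  1.83834947e-03,
        7.77026525e-04, -6.27766543e-04, -7.89432944e-05]), 'joint_torque': array([-6.02696832e-05, -6.23256397e+01,  2.44478043e-02, -3.89895344e+01,
       -6.12850185e-02,  3.96924152e-02,  1.38965775e-04]), 'ee_pos': array([ 0.23447391, -0.5789389 ,  0.22174902]), 'eef_rot': array([ 9.81544889e-01,  1.91230566e-01, -1.71438090e-04, -6.87033491e-04]), 'ft_force': array([ 0.97637669, -0.27372312, -0.18390879]), 'torque': array([ 0.00877775, -0.00033018, -0.0194266 ]), 'width': 0.08687291407182991}
side [[368.75805818   0.         254.14644373]
 [  0.         368.75805818 194.19226531]
 [  0.           0.           1.        ]] [[-0.9701597   0.18999435 -0.15063966  0.362052  ]
 [-0.24246134 -0.75601214  0.60799519  0.54268397]
 [ 0.00163024  0.62637672  0.77951879  0.87653851]
 [ 0.          0.          0.          1.        ]] dict_keys(['pixels', 'camera_matrix', 'extrinsics'])
top [[357.24558955   0.         258.20618011]
 [  0.         357.24558955 193.18495034]
 [  0.           0.           1.        ]] [[-0.02398277  0.99363484 -0.11006648  0.38707877]
 [-0.99919499 -0.02736631 -0.02933369 -0.08098584]
 [-0.03215909  0.10927437  0.99349127  1.09564565]
 [ 0.          0.          0.          1.        ]] dict_keys(['pixels', 'camera_matrix', 'extrinsics'])
```

View pics/side0.png

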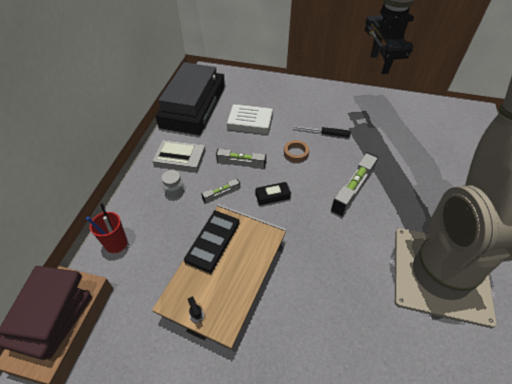

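View pics/top0.png

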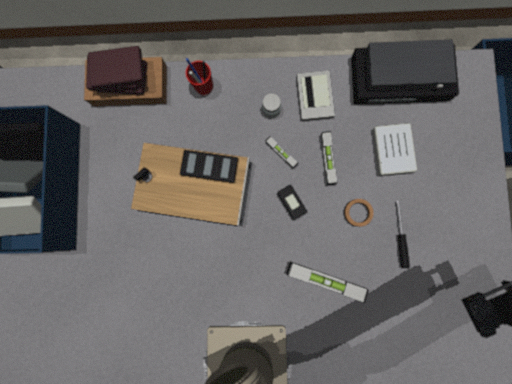

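Three levels in the top image: small (282,152), middle-sized (329,158), large (327,282). The one at (329,158) should be the target; I'll confirm this with crops and a length measurement.

```bash
cat > h.py <<'E'
from bench import r
import cv2,numpy as np
from scipy.spatial.transform import Rotation as R
def cam(n): return r.camera(n)
def ray(c,u,v):
    K=c["camera_matrix"];T=c["extrinsics"]
    d=np.array([(u-K[0,2])/K[0,0],-(v-K[1,2])/K[1,1],-1.])
    return T[:3,3],T[:3,:3]@d
def onz(c,u,v,z):
    o,d=ray(c,u,v);return o+d*(z-o[2])/d[2]
def proj(c,p):
    T=c["extrinsics"];K=c["camera_matrix"]
    q=T[:3,:3].T@(np.asarray(p,float)-T[:3,3]);x=q[0]/-q[2];y=-q[1]/-q[2]
    return np.array([K[0,0]*x+K[0,2],K[1,1]*y+K[1,2]])
def crop(c,u0,v0,u1,v1,name,w=800,h=600):
    im=c["pixels"][v0:v1,u0:u1];f=min(w/(u1-u0),h/(v1-v0))
    cv2.imwrite("pics/"+name,cv2.resize(im,None,fx=f,fy=f,interpolation=cv2.INTER_CUBIC));print(name,"scale",f)
E
python3 - <<'E'
from h import *
t=cam("top");s=cam("side")
crop(t,260,125,380,205,"t_lev.png")
crop(t,125,135,255,230,"t_shelf.png")
crop(s,195,135,305,210,"s_lev.png")
crop(s,150,200,295,345,"s_shelf.png")
E
```

```text
t_lev.png scale 6.666666666666667
t_shelf.png scale 6.153846153846154
s_lev.png scale 7.2727272727272725
s_shelf.png scale 4.137931034482759
```

View pics/t_lev.png

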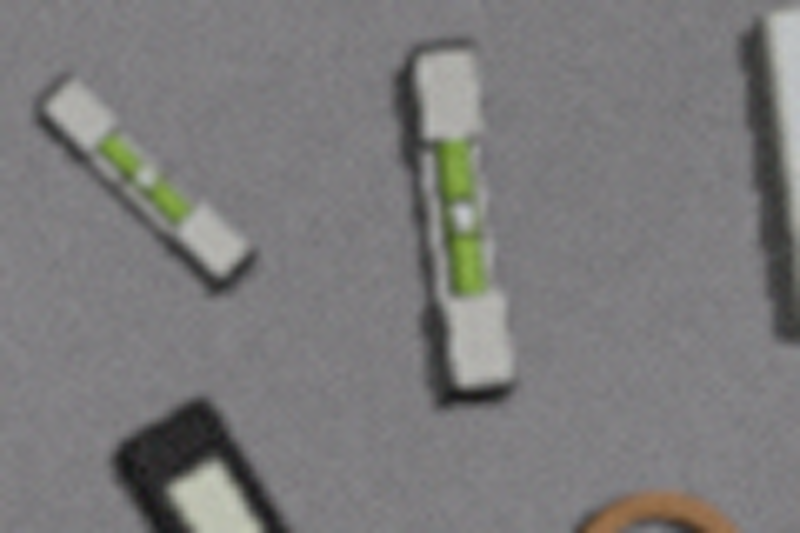

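View pics/t_shelf.png

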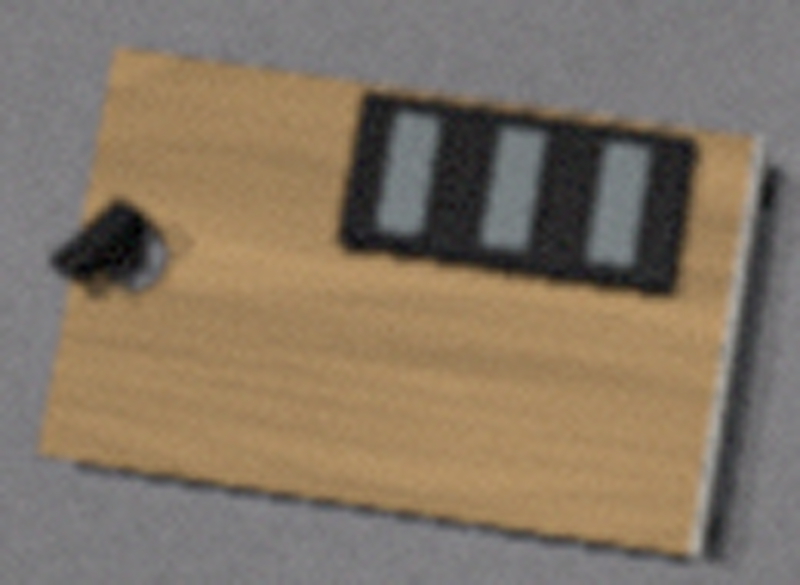

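View pics/s_lev.png

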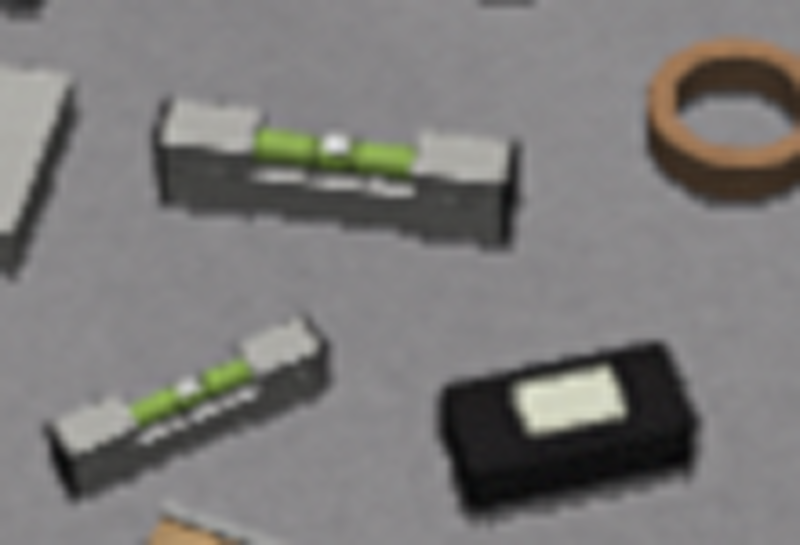

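View pics/s_shelf.png

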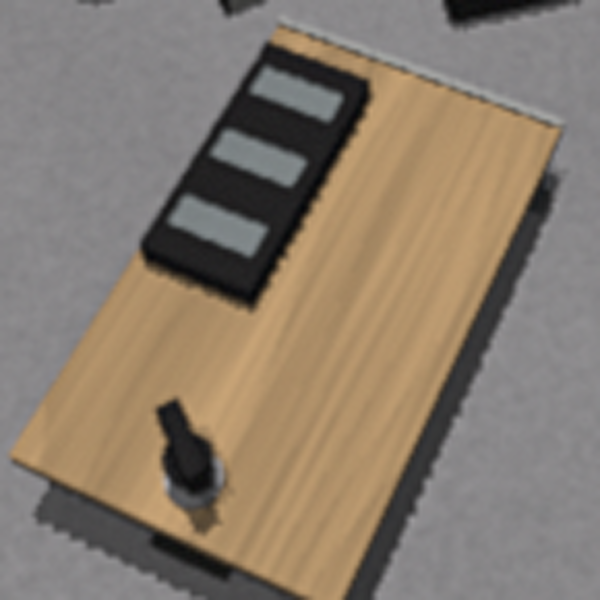

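```bash
cat > m1.py <<'E'
from h import *
t=cam("top");s=cam("side")
T=lambda x,y,z,o,f:onz(t,x/f+o[0],y/f+o[1],z)
S=lambda x,y,z,o,f:onz(s,x/f+o[0],y/f+o[1],z)
np.set_printoptions(precision=4,suppress=True)
ft=20/3
L=np.array([T(x,y,.038,(260,125),ft) for x,y in[(415,52),(475,45),(512,382),(450,390)]])
print("lev top",L,L.mean(0)); a=(L[2]+L[3]-L[0]-L[1])/2; print(np.linalg.norm(a),np.degrees(np.arctan2(a[1],a[0])))
fs=800/110
L=np.array([S(x,y,.038,(195,135),fs) for x,y in[(165,143),(175,97),(520,140),(508,185)]])
print("lev side",L,L.mean(0)); a=(L[2]+L[3]-L[0]-L[1])/2; print(np.linalg.norm(a),np.degrees(np.arctan2(a[1],a[0])))
L=np.array([T(x,y,.038,(260,125),ft) for x,y in[(55,95),(235,270)]]);print("small",np.linalg.norm(L[0]-L[1]))
print("large",np.linalg.norm(onz(t,289,267,.04)-onz(t,365,296,.04)))
fb=800/130
B=np.array([T(x,y,.072,(125,135),fb) for x,y in[(118,47),(757,135),(697,553),(42,455)]]);print("board T",B)
print([np.linalg.norm(B[i]-B[(i+1)%4]) for i in range(4)])
fq=600/145
B2=np.array([S(x,y,.072,(150,200),fq) for x,y in[(12,460),(278,25),(562,127),(345,600)]]);print("board S",B2)
D=np.array([T(x,y,.094,(125,135),fb) for x,y in[(370,97),(693,142),(675,290),(347,245)]]);print("dock top T",D)
D=np.array([S(x,y,.094,(150,200),fq) for x,y in[(148,245),(270,47),(368,85),(255,295)]]);print("dock top S",D)
print("knob T",T(93,240,.128,(125,135),fb),"ends",T(60,265,.128,(125,135),fb),T(128,207,.128,(125,135),fb))
print("knob S",S(170,405,.128,(150,200),fq),S(195,465,.128,(150,200),fq))
E
python3 m1.py
```

```text
lev top [[ 0.6822 -0.2475  0.038 ]
 [ 0.6846 -0.2746  0.038 ]
 [ 0.5303 -0.2839  0.038 ]
 [ 0.5275 -0.2563  0.038 ]] [ 0.6062 -0.2656  0.038 ]
0.15476715452965478 -176.6575782772601
lev side [[ 0.6762 -0.24    0.038 ]
 [ 0.6806 -0.2686  0.038 ]
 [ 0.5255 -0.2798  0.038 ]
 [ 0.5245 -0.2518  0.038 ]] [ 0.6017 -0.2601  0.038 ]
0.15381674184811367 -175.69095846561586
small 0.1143569755114301
large 0.23046814743896046
board T [[ 0.6603  0.2833  0.072 ]
 [ 0.6077 -0.0236  0.072 ]
 [ 0.4109  0.0085  0.072 ]
 [ 0.4646  0.3173  0.072 ]]
[np.float64(0.3113239279106195), np.float64(0.19943328499503993), np.float64(0.31345300666932663), np.float64(0.19864644512404267)]
board S [[ 0.6553  0.2947  0.072 ]
 [ 0.6053 -0.02    0.072 ]
 [ 0.4084  0.013   0.072 ]
 [ 0.4612  0.3212  0.072 ]]
dock top T [[0.6267 0.1561 0.094 ]
 [0.6006 0.005  0.094 ]
 [0.5315 0.0146 0.094 ]
 [0.5569 0.1669 0.094 ]]
dock top S [[0.6232 0.1649 0.094 ]
 [0.5982 0.0133 0.094 ]
 [0.5302 0.0263 0.094 ]
 [0.5535 0.1801 0.094 ]]
knob T [0.5568 0.2738 0.128 ] ends [0.5458 0.2886 0.128 ] [0.5714 0.258  0.128 ]
knob S [0.5681 0.2655 0.128 ] [0.5451 0.2921 0.128 ]
```

Confirmed: the lengths measure 114, about 155 and 230 mm, so the level at top (329,158) is the middle one (160 nominal). The shelf comes out consistent with board geometry. Next I move to hover over the level.

```bash
cat >> h.py <<'E'
np.set_printoptions(precision=4,suppress=True)
def goal(p,jaw):
    """print delta in tool axes to pos p, jaw direction (deg, mod 180)"""
    s=r.read_state();Rc=R.from_quat(s["eef_rot"]);p=np.array(p)
    best=None
    for k in(-180,0,180):
        th=np.radians(jaw+90+k);c,sn=np.cos(th),np.sin(th)
        G=R.from_matrix(np.array([[c,sn,0],[sn,-c,0],[0,0,-1]]))
        v=(Rc.inv()*G).as_rotvec()
        if best is None or np.linalg.norm(v)<np.linalg.norm(best):best=v
    print("t",round(s["time"],2),"pos",s["ee_pos"],"j",s["joint_positions"],"F",s["ft_force"],"w",s["width"])
    print("shift",Rc.inv().apply(p-s["ee_pos"]),"rot",best)
E
python3 -c "
from h import *
goal([.604,-.263,.2],93.8)"
```

```text
t 0.3 pos [ 0.2346 -0.5792  0.2223] j [ 1.1634  0.3324 -0.0647  1.4604  0.0216  1.3499 -0.0885] F [ 0.7009 -0.2066 -1.0193] w 0.08700812568736484
shift [ 0.4611 -0.1544  0.0224] rot [-0.0004  0.      0.3185]
```

Request:
step_arm(increments=[[[0.046,-0.015,0],[0,0,0.06]],[[0.092,-0.03,0],[0,0,0.12]],[[0.138,-0.046,0],[0,0,0.18]],[[0.184,-0.061,0],[0,0,0.24]],[[0.23,-0.077,0],[0,0,0.318]]], hand=-1)

```text
time: 0.8
ee_pos: [0.42, -0.4201, 0.2225]
eef_rot: [0.999, 0.032, 0.0, -0.0]
ft_force: [0.8, -1.2, 0.1]
width: 0.0869
```

```bash
python3 -c "
from h import *
goal([.604,-.263,.2],93.8)"
```

```text
t 0.8 pos [ 0.42   -0.4201  0.2225] j [ 0.843   0.2703 -0.1629  1.5414  0.0445  1.3336 -0.8314] F [ 0.8437 -1.2077  0.1328] w 0.08691657274412783
shift [ 0.1936 -0.145   0.0225] rot [-0.0001 -0.     -0.0024]
```

Request:
step_arm(increments=[[[0.039,-0.029,0.004],[0,0,0]],[[0.077,-0.058,0.009],[0,0,0]],[[0.116,-0.087,0.014],[0,0,0]],[[0.155,-0.116,0.018],[0,0,0]],[[0.194,-0.145,0.022],[0,0,-0.002]]])

```text
time: 1.3
ee_pos: [0.6056, -0.2617, 0.2004]
eef_rot: [0.999, 0.033, 0.0, 0.0]
ft_force: [1.7, -1.5, 0.3]
width: 0.087
```

```bash
python3 - <<'E'
from h import *
goal([.604,-.263,.010],93.8)
t=cam("top");s=cam("side")
crop(t,280,100,400,190,"t1.png");crop(s,170,90,320,200,"s1.png")
st=r.read_state()["ee_pos"]
print(proj(t,st),proj(s,st))
E
```

```text
t 1.3 pos [ 0.6056 -0.2617  0.2004] j [ 0.5326  0.4338 -0.2669  1.3791  0.1141  1.3434 -1.2416] F [ 1.7223 -1.5167  0.2877] w 0.08701867635047116
shift [-0.0017  0.0012  0.1904] rot [ 0.0001 -0.0002 -0.0007]
t1.png scale 6.666666666666667
s1.png scale 5.333333333333333
[335.5799 143.2908] [237.5885 115.034 ]
```

View pics/s1.png

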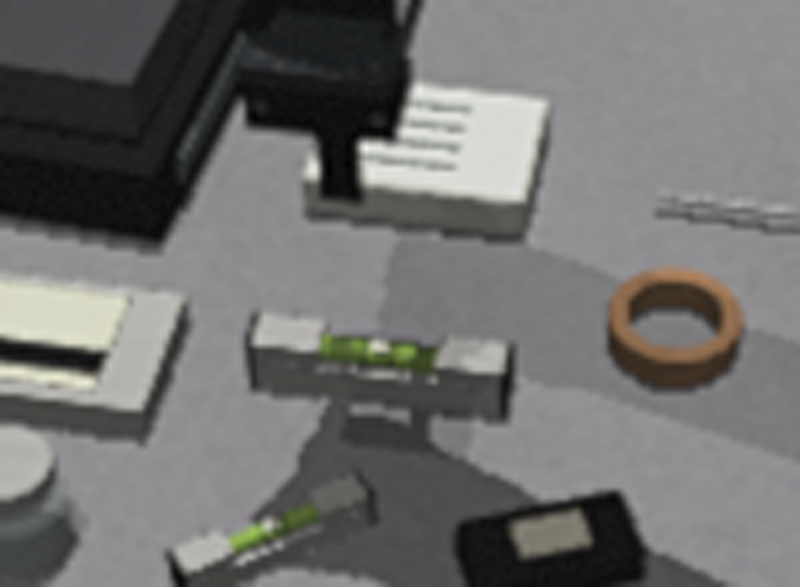

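View pics/t1.png

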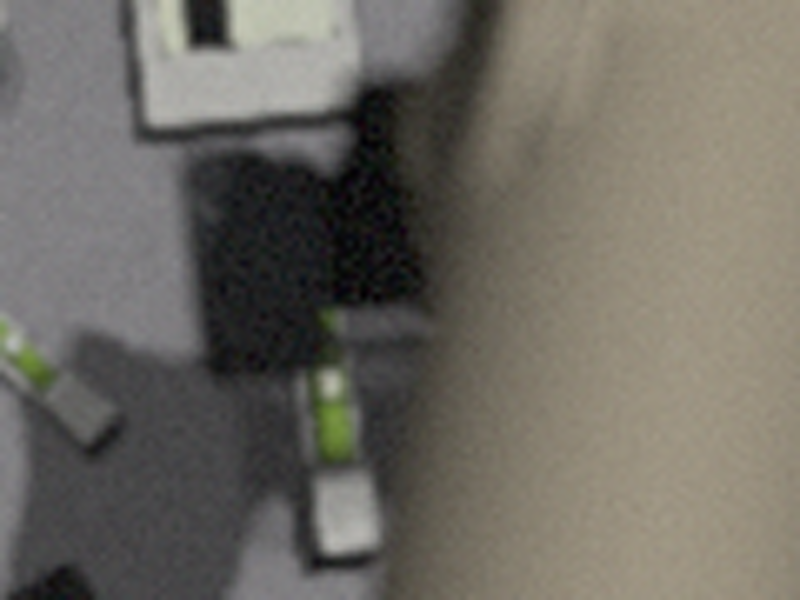

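The side view shows the level undisturbed beneath the gripper, its bubble at crop (378,350). The jaws straddle it. I descend and close.

Request:
step_arm(increments=[[[-0.001,0.001,0.045],[0,0,0]],[[-0.002,0.001,0.09],[0,0,0]],[[-0.002,0.001,0.135],[0,0,0]],[[-0.002,0.001,0.17],[0,0,0]],[[-0.002,0.001,0.188],[0,0,0]]])

```text
time: 1.9
ee_pos: [0.6048, -0.2542, 0.0072]
eef_rot: [0.999, 0.038, -0.002, -0.003]
ft_force: [-0.0, -0.7, -0.0]
width: 0.0874
```

Request:
step_arm(increments=[[[0,0,0],[0,0,0]],[[0,0,0],[0,0,0]],[[0,0,0],[0,0,0]],[[0,0,0],[0,0,0]],[[0,0,0],[0,0,0]]], hand=1, grip_force=25)

```text
time: 2.4
ee_pos: [0.6055, -0.2545, 0.0084]
eef_rot: [0.999, 0.038, -0.001, -0.003]
ft_force: [0.2, -0.2, 0.3]
width: 0.055
```

```bash
python3 - <<'E'
from h import *
goal([.604,-.263,.2],93.8)
s=cam("side")
crop(s,170,90,320,200,"s2.png")
E
```

```text
t 2.4 pos [ 0.6055 -0.2545  0.0084] j [ 0.519   0.6035 -0.2533  1.5577  0.1632  1.0054 -1.2741] F [ 0.1771 -0.2456  0.2625] w 0.05496773278495859
shift [-0.0025  0.0072 -0.1916] rot [-0.0061  0.0017  0.0099]
s2.png scale 5.333333333333333
```

View pics/s2.png

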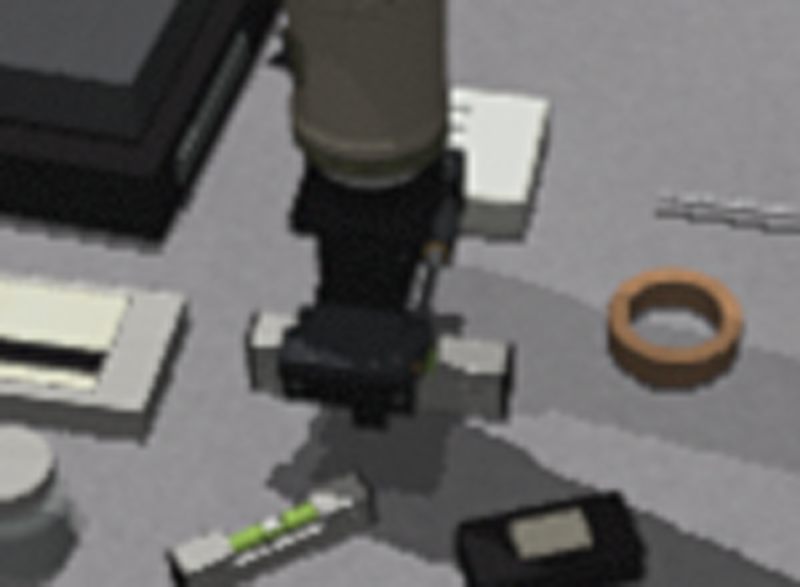

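The jaws are around the level's middle and still closing, with the tool about 7 mm off in y. I'll correct that while they close.

Request:
step_arm(increments=[[[0,0.007,0],[-0.006,0.002,0.01]],[[0,0.007,0],[-0.006,0.002,0.01]],[[0,0.007,0],[-0.006,0.002,0.01]],[[0,0.007,0],[-0.006,0.002,0.01]],[[0,0.007,0],[-0.006,0.002,0.01]]])

```text
time: 2.95
ee_pos: [0.6058, -0.2619, 0.0082]
eef_rot: [0.999, 0.033, -0.0, 0.0]
ft_force: [-0.6, -1.9, 0.8]
width: 0.0256
```

Request:
step_arm(increments=[[[0,0,0],[0,0,0]],[[0,0,0],[0,0,0]],[[0,0,0],[0,0,0]]])

```text
time: 3.25
ee_pos: [0.6058, -0.2618, 0.0082]
eef_rot: [0.999, 0.033, -0.0, 0.0]
ft_force: [-0.2, -0.4, 2.1]
width: 0.0259
```

```bash
python3 - <<'E'
from h import *
goal([.604,-.263,.2],93.8)
E
```

```text
t 3.25 pos [ 0.6058 -0.2618  0.0082] j [ 0.5216  0.6061 -0.2472  1.5531  0.1665  1.003  -1.2777] F [-0.1933 -0.4423  2.0983] w 0.025907495327404575
shift [-0.0019  0.0011 -0.1918] rot [ 0.0003  0.0001 -0.0002]
```

Gripped at 25.9 mm. Lifting.

Request:
step_arm(increments=[[[0,0,-0.02],[0,0,0]],[[0,0,-0.06],[0,0,0]],[[0,0,-0.1],[0,0,0]],[[0,0,-0.14],[0,0,0]],[[0,0,-0.17],[0,0,0]]])

```text
time: 3.75
ee_pos: [0.6061, -0.2613, 0.1804]
eef_rot: [0.999, 0.033, 0.0, 0.0]
ft_force: [1.0, 0.1, -2.8]
width: 0.0255
```

```bash
python3 - <<'E'
from h import *
goal([.478,.118,.17],170.3)
E
```

```text
t 3.75 pos [ 0.6061 -0.2613  0.1804] j [ 0.5325  0.4455 -0.2664  1.4053  0.1177  1.3054 -1.2441] F [ 0.9834  0.1474 -2.7905] w 0.025532673021213967
shift [-0.1026 -0.387   0.0102] rot [ 0.0008 -0.0007 -1.3349]
```

Request:
step_arm(increments=[[[-0.008,-0.032,0],[0,0,-0.11]],[[-0.017,-0.065,0],[0,0,-0.22]],[[-0.026,-0.097,0],[0,0,-0.33]],[[-0.034,-0.129,0],[0,0,-0.45]],[[-0.043,-0.161,0],[0,0,-0.56]]])

```text
time: 4.25
ee_pos: [0.5514, -0.1018, 0.1796]
eef_rot: [0.95, 0.311, -0.0, -0.0]
ft_force: [-0.3, -0.4, -2.9]
width: 0.0256
```

```bash
python3 - <<'E'
from h import *
goal([.478,.118,.17],170.3)
E
```

```text
t 4.25 pos [ 0.5514 -0.1018  0.1796] j [ 0.4764  0.2516 -0.4359  1.6736  0.1109  1.2413 -0.9222] F [-0.2765 -0.4049 -2.855 ] w 0.02559651005195955
shift [ 0.0706 -0.2207  0.0097] rot [-0.0004 -0.0002 -0.7695]
```

Request:
step_arm(increments=[[[0.012,-0.036,0],[0,0,-0.13]],[[0.023,-0.073,0],[0,0,-0.25]],[[0.035,-0.11,0],[0,0,-0.38]],[[0.047,-0.146,0],[0,0,-0.5]],[[0.058,-0.18,0],[0,0,-0.62]]])

```text
time: 4.75
ee_pos: [0.4905, 0.0796, 0.1793]
eef_rot: [0.809, 0.588, -0.0, -0.001]
ft_force: [0.2, 0.8, -2.6]
width: 0.0256
```

```bash
python3 - <<'E'
from h import *
goal([.478,.118,.15],170.3)
E
```

```text
t 4.75 pos [0.4905 0.0796 0.1793] j [ 0.3447  0.1298 -0.6353  1.8215  0.0813  1.2175 -0.6278] F [ 0.1893  0.8357 -2.5878] w 0.025610378052904982
shift [ 0.0327 -0.0237  0.0293] rot [-0.0013 -0.     -0.1437]
```

Request:
step_arm(increments=[[[0.012,-0.008,0.01],[0,0,-0.05]],[[0.022,-0.016,0.02],[0,0,-0.1]],[[0.033,-0.024,0.029],[0,0,-0.144]],[[0.033,-0.024,0.029],[0,0,-0.144]],[[0.033,-0.024,0.029],[0,0,-0.144]]])

```text
time: 5.25
ee_pos: [0.478, 0.1176, 0.15]
eef_rot: [0.765, 0.644, -0.001, -0.001]
ft_force: [-0.7, -0.1, -2.4]
width: 0.0257
```

```bash
python3 - <<'E'
from h import *
goal([.478,.118,.1],170.3)
t=cam("top");s=cam("side")
crop(t,125,125,265,230,"t3.png");crop(s,140,190,300,350,"s3.png")
E
```

```text
t 5.25 pos [0.478  0.1176 0.15  ] j [ 0.2993  0.1546 -0.6776  1.8664  0.1046  1.1582 -0.5854] F [-0.7231 -0.0821 -2.3959] w 0.02571470243598583
shift [0.0004 0.0001 0.05  ] rot [-0.002   0.0002 -0.0014]
t3.png scale 5.714285714285714
s3.png scale 3.75
```

View pics/t3.png

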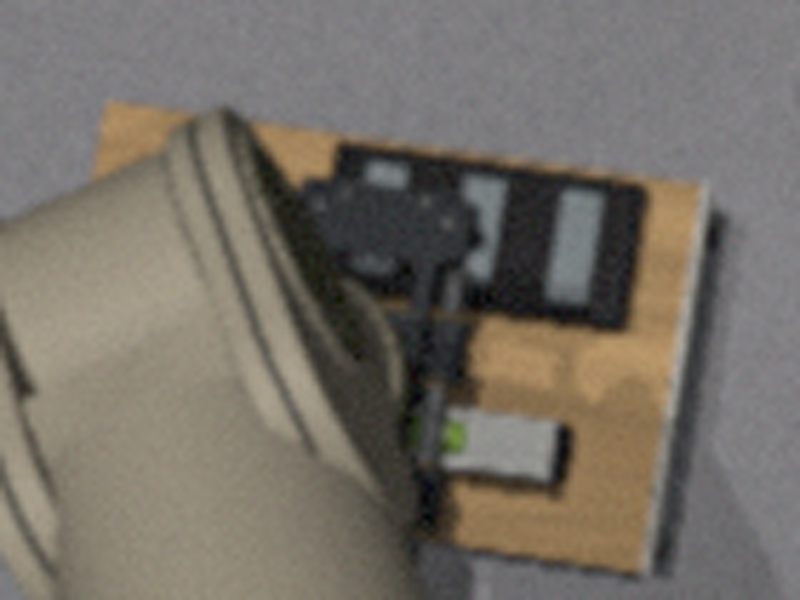

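View pics/s3.png

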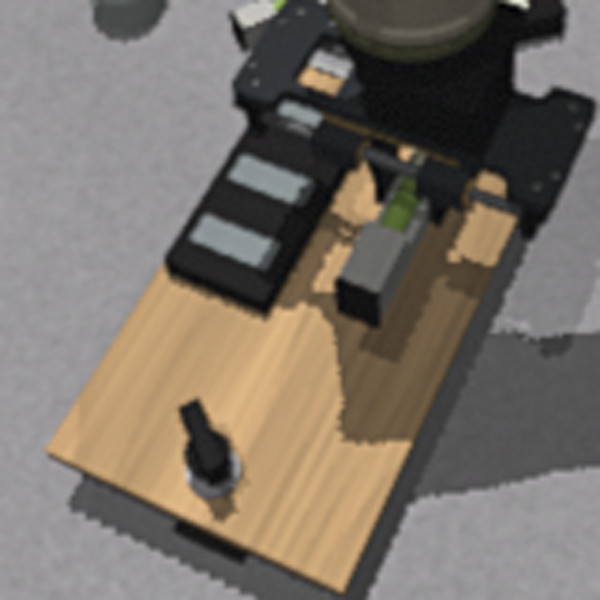

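Level is parallel to the board edge, held above the strip: end cap at side crop (360,300), the dock clear of it. Lowering.

Request:
step_arm(increments=[[[0,0,0.02],[-0.002,0,0]],[[0,0,0.04],[-0.002,0,0]],[[0,0,0.055],[-0.002,0,0]],[[0,0,0.062],[-0.002,0,0]],[[0,0,0.062],[-0.002,0,0]]])

```text
time: 5.85
ee_pos: [0.4781, 0.117, 0.0879]
eef_rot: [0.765, 0.644, -0.0, -0.0]
ft_force: [0.2, 0.5, -2.4]
width: 0.0261
```

Request:
step_arm(increments=[[[0,0,0.002],[0,0,0]],[[0,0,0.004],[0,0,0]]])

```text
time: 6.05
ee_pos: [0.4787, 0.1171, 0.0845]
eef_rot: [0.765, 0.644, 0.0, 0.0]
ft_force: [-0.1, -0.2, -2.7]
width: 0.026
```

Request:
step_arm(increments=[[[0,0,0.001],[0,0,0]],[[0,0,0.002],[0,0,0]]])

```text
time: 6.25
ee_pos: [0.479, 0.1171, 0.0829]
eef_rot: [0.765, 0.644, 0.001, 0.001]
ft_force: [-0.2, 0.8, -2.8]
width: 0.0263
```

Request:
step_arm(increments=[[[0,0,0.001],[0,0,0]],[[0,0,0.002],[0,0,0]]])

```text
time: 6.45
ee_pos: [0.4794, 0.1173, 0.0813]
eef_rot: [0.765, 0.644, 0.001, 0.001]
ft_force: [-0.1, 2.3, 0.4]
width: 0.0258
```

Request:
step_arm(increments=[[[0,0,0.001],[0,0,0]],[[0,0,0.0015],[0,0,0]]])

```text
time: 6.65
ee_pos: [0.4795, 0.1174, 0.0809]
eef_rot: [0.765, 0.644, 0.001, 0.001]
ft_force: [-9.8, -2.7, 19.9]
width: 0.0256
```

Request:
step_arm(increments=[[[0,0,0],[0,0,0]],[[0,0,0],[0,0,0]],[[0,0,0],[0,0,0]],[[0,0,0],[0,0,0]]], hand=-0.2)

```text
time: 7.05
ee_pos: [0.4795, 0.1174, 0.0808]
eef_rot: [0.765, 0.644, 0.001, 0.001]
ft_force: [-0.9, 0.7, -0.1]
width: 0.0485
```

Request:
step_arm(increments=[[[0,0,-0.04],[0,0,0]],[[0,0,-0.08],[0,0,0]],[[0,0,-0.1],[0,0,0]],[[0,0,-0.1],[0,0,0]]])

```text
time: 7.45
ee_pos: [0.4809, 0.118, 0.1838]
eef_rot: [0.765, 0.644, 0.003, 0.003]
ft_force: [0.4, -0.3, -0.2]
width: 0.0521
```

```bash
python3 - <<'E'
from h import *
goal([.557,.270,.18],130)
t=cam("top");s=cam("side")
crop(t,125,125,265,230,"t4.png");crop(s,140,190,300,350,"s4.png")
E
```

```text
t 7.45 pos [0.4809 0.118  0.1838] j [ 0.3117  0.1192 -0.6828  1.8253  0.083   1.2175 -0.5682] F [ 0.3977 -0.3208 -0.2349] w 0.052109555746667285
shift [0.1628 0.0489 0.0044] rot [ 0.0069 -0.004   0.7003]
t4.png scale 5.714285714285714
s4.png scale 3.75
```

View pics/s4.png

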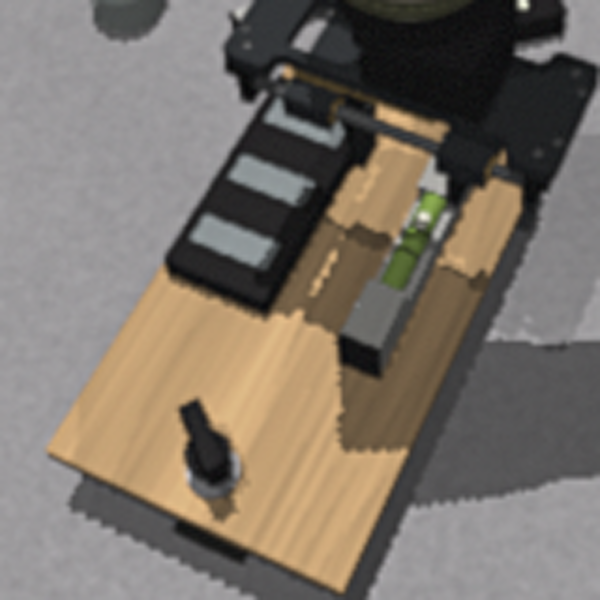

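View pics/t4.png

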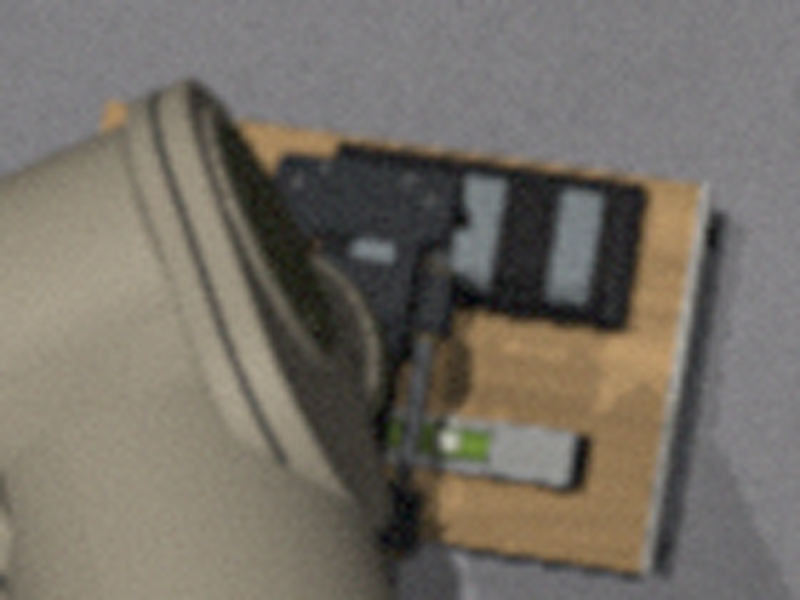

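The level lies on the strip in front of the dock, with its bubble toward the hinge end (side crop (425,213)). Next I zoom on the knob and check the calibration bias using the level, whose cross position I know from the grip.

```bash
python3 - <<'E'
from h import *
s=cam("side");im=s["pixels"];t0=cv2.imread("pics/top0.png");
tc=cam("top")
f=12
a=cv2.resize(im[265:325,175:225],None,fx=10,fy=10,interpolation=cv2.INTER_CUBIC);cv2.imwrite("pics/kn_s.png",a)
b=cv2.resize(t0[155:195,130:165],None,fx=14,fy=14,interpolation=cv2.INTER_CUBIC);cv2.imwrite("pics/kn_t.png",b)
# level lengthwise axis line from grip: center line
bx=np.array([np.cos(np.radians(-9.7)),np.sin(np.radians(-9.7)),0]);by=np.array([-bx[1],bx[0],0])
c=np.array([.4795,.1174,.072+.038])
for n,cc,(u0,v0),f in(("s",s,(230,230),10),("t",tc,(195,185),10)):
    p=cv2.resize(cc["pixels"][v0:v0+60,u0:u0+50],None,fx=f,fy=f,interpolation=cv2.INTER_CUBIC)
    for sx in(-.013,.013):
        q=[tuple(((proj(cc,c+bx*sx+by*yy)-[u0,v0]+.5)*f).astype(int).tolist()) for yy in(-.08,.08)]
        cv2.line(p,q[0],q[1],(0,0,255),1)
    cv2.imwrite(f"pics/al_{n}.png",p)
a=np.hstack([cv2.imread("pics/al_s.png")[:,:400],cv2.imread("pics/al_t.png")[:,:400]]);cv2.imwrite("pics/al.png",a)
E
```

```text
(no output)
```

View pics/kn_s.png

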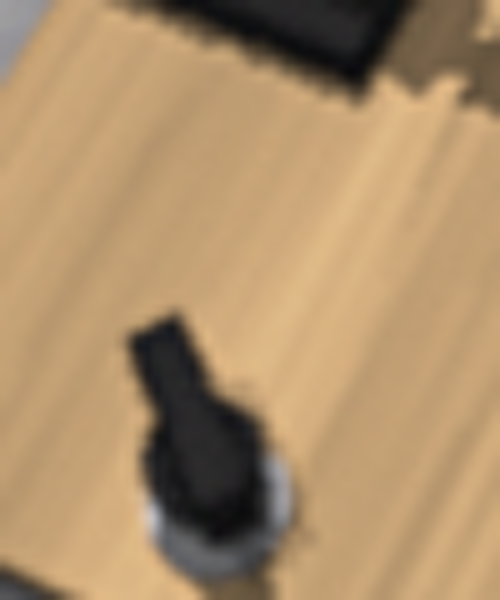

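View pics/kn_t.png

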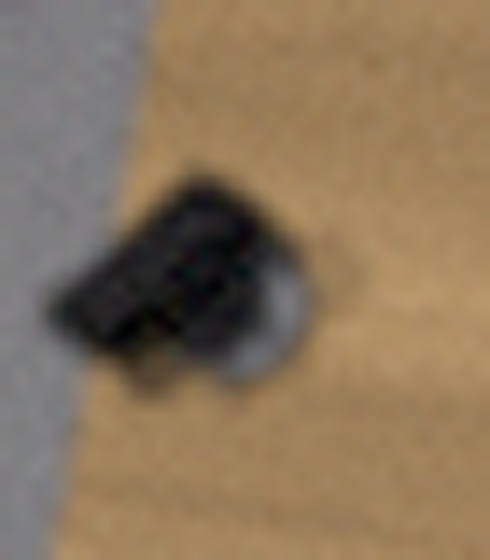

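View pics/al.png

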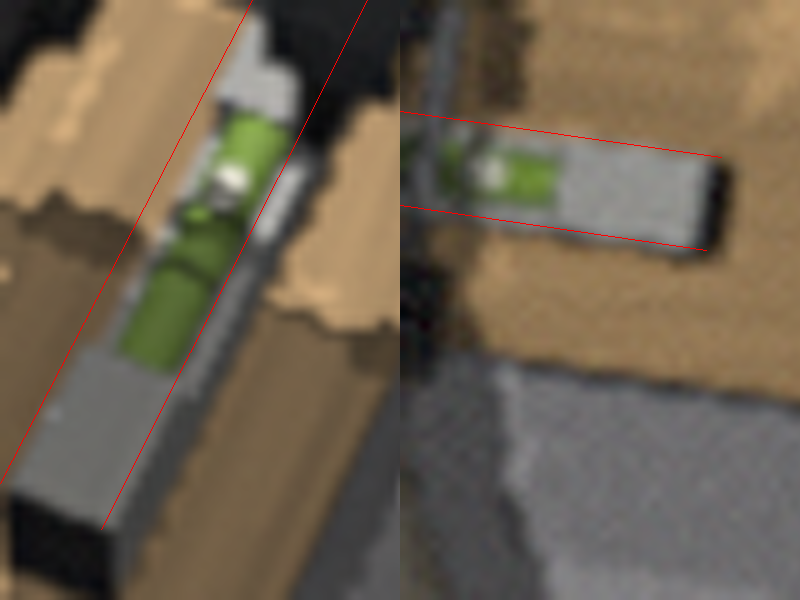

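```bash
cat > kn.py <<'E'
import sys
from h import *
x,y,a=map(float,sys.argv[1:4])
s=cam("side");t=cam("top")
ims=s["pixels"];imt=cv2.imread("pics/top0.png")
d=np.array([np.cos(np.radians(a)),np.sin(np.radians(a)),0]);n=np.array([-d[1],d[0],0])
out=[]
for cc,im,(u0,v0) in((s,ims,(175,280)),(t,imt,(128,152))):
    f=11;p=cv2.resize(im[v0:v0+45,u0:u0+35],None,fx=f,fy=f,interpolation=cv2.INTER_CUBIC)
    for z,col in((.128,(0,0,255)),(.100,(0,255,255))):
        P=np.array([(proj(cc,np.array([x,y,z])+d*i*.022+n*j*.007)-[u0,v0]+.5)*f for i,j in((1,1),(1,-1),(-1,-1),(-1,1))]).astype(int)
        cv2.polylines(p,[P],True,col,1)
    P=np.array([(proj(cc,np.array([x+.014*np.cos(k),y+.014*np.sin(k),.1]))-[u0,v0]+.5)*f for k in np.linspace(0,6.28,40)]).astype(int)
    cv2.polylines(p,[P],True,(255,255,0),1)
    out.append(p)
cv2.imwrite(sys.argv[4],np.hstack(out))
E
python3 kn.py .557 .272 -50 pics/kn1.png
```

```text
(no output)
```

View pics/kn1.png

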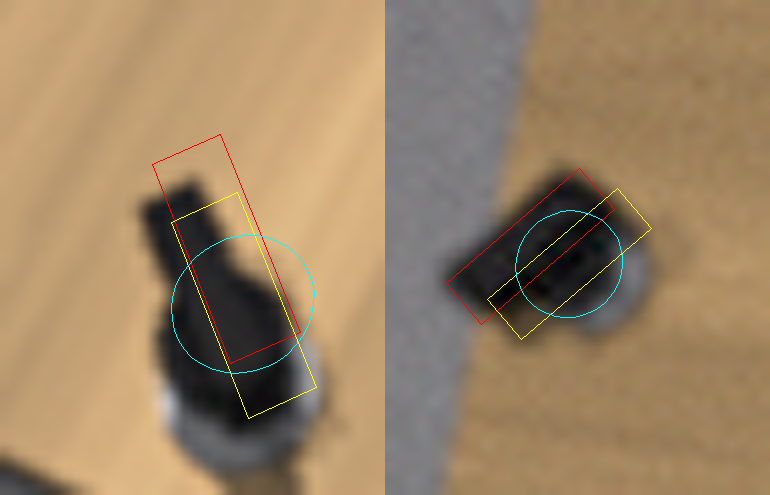

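The top overlay fits well, but the side overlay is off by about 4 px, roughly 8 mm. I'll hover between the two estimates and use the fingers as a direct reference.

```bash
python3 - <<'E'
from h import *
goal([.556,.277,.18],40)
E
```

```text
t 7.75 pos [0.4786 0.1172 0.1797] j [ 0.3112  0.1233 -0.6822  1.8304  0.0837  1.216  -0.5687] F [0.1542 0.0294 0.0443] w 0.052350422458601456
shift [ 0.1707  0.0488 -0.0004] rot [ 0.0005  0.0008 -0.8704]
```

Request:
step_arm(increments=[[[0.024,0.007,0],[0,0,-0.12]],[[0.048,0.014,0],[0,0,-0.24]],[[0.073,0.021,0],[0,0,-0.37]],[[0.097,0.028,0],[0,0,-0.5]],[[0.12,0.034,0],[0,0,-0.62]]], hand=-0.6)

```text
time: 8.25
ee_pos: [0.5328, 0.2305, 0.1786]
eef_rot: [0.53, 0.848, -0.0, -0.0]
ft_force: [0.3, 0.6, 0.1]
width: 0.0691
```

```bash
python3 - <<'E'
from h import *
goal([.556,.277,.18],40)
E
```

```text
t 8.25 pos [0.5328 0.2305 0.1786] j [ 0.1483  0.3645 -0.7837  1.6086  0.2659  1.2801 -0.2267] F [0.2634 0.617  0.0514] w 0.06913375150383087
shift [ 0.0316  0.0412 -0.0014] rot [-0.001   0.0002 -0.2452]
```

Request:
step_arm(increments=[[[0.011,0.013,0],[0,0,-0.08]],[[0.021,0.027,0],[0,0,-0.16]],[[0.032,0.041,0],[0,0,-0.245]],[[0.032,0.041,0],[0,0,-0.245]],[[0.032,0.041,0],[0,0,-0.245]]])

```text
time: 8.75
ee_pos: [0.5551, 0.277, 0.1776]
eef_rot: [0.423, 0.906, -0.001, -0.001]
ft_force: [-0.4, -0.5, 0.1]
width: 0.0696
```

```bash
cat > look.py <<'E'
import sys
from h import *
goal([.556,.277,.15],40)
s=cam("side");t=cam("top");st=r.read_state();p=st["ee_pos"];Rm=R.from_quat(st["eef_rot"]).as_matrix()
crop(s,150,225,260,325,sys.argv[1]+"_s.png");crop(t,120,130,260,230,sys.argv[1]+"_t.png")
w=st["width"]/2
for k in(-1,0,1):
    q=p+Rm[:,1]*w*k; print("tip",k,(proj(s,q)-[150,225]+.5)*6,(proj(t,q)-[120,130]+.5)*40/7)
E
python3 look.py l5
```

```text
t 8.75 pos [0.5551 0.277  0.1776] j [ 0.0708  0.4703 -0.8108  1.4982  0.3447  1.3239 -0.0745] F [-0.3894 -0.4573  0.1158] w 0.06961105151467521
shift [-0.0006  0.0007  0.0276] rot [-0.0025 -0.0008 -0.0018]
l5_s.png scale 6.0
l5_t.png scale 5.714285714285714
tip -1 [352.405  374.5988] [120.4392 295.7418]
tip 0 [254.2721 417.4942] [ 73.1385 239.528 ]
tip 1 [153.567 461.514] [ 26.2059 183.7518]
```

View pics/l5_s.png

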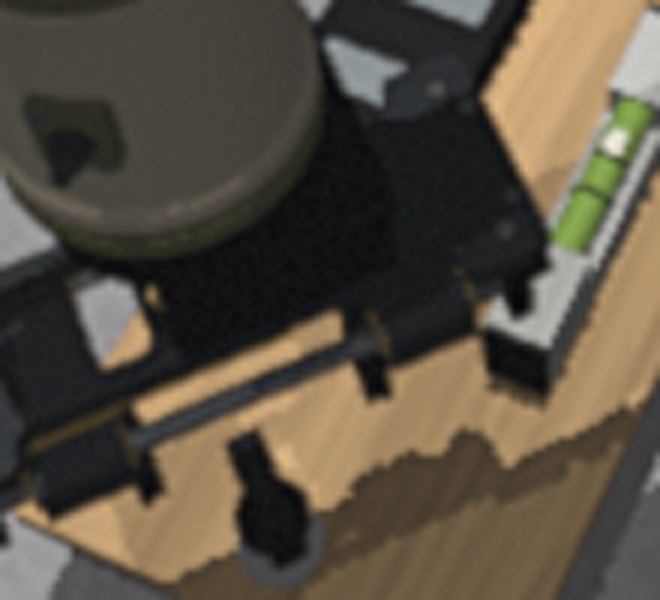

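View pics/l5_t.png

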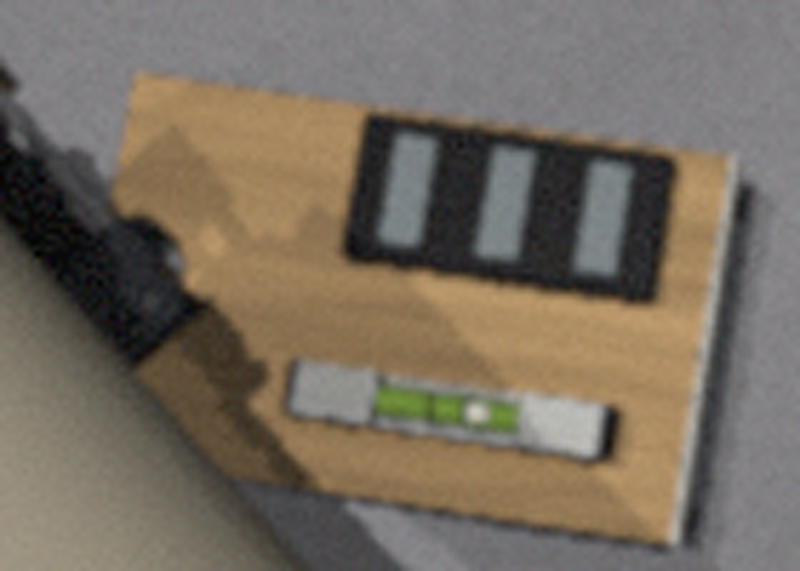

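Relative to the fingers in the side view, the knob (crop (245,440) to (280,560)) sits between the jaws. The camera bias on the fingertips matches the knob's bias. The bubble in the top view is about 15 mm towards the hinge, so it needs about 2.5 rad clockwise. Descending on the knob now.

Request:
step_arm(increments=[[[0.002,0.002,0.02],[0,0,0]],[[0.002,0.002,0.045],[0,0,0]],[[0.002,0.002,0.065],[0,0,0]],[[0.002,0.002,0.073],[0,0,0]],[[0.002,0.002,0.073],[0,0,0]]])

```text
time: 9.35
ee_pos: [0.5552, 0.278, 0.1045]
eef_rot: [0.424, 0.905, -0.002, -0.001]
ft_force: [-0.2, -0.3, -0.1]
width: 0.0696
```

```bash
python3 look.py l6
```

```text
t 9.35 pos [0.5552 0.278  0.1045] j [ 0.0507  0.5355 -0.7822  1.5751  0.3966  1.2    -0.1141] F [-0.2146 -0.2556 -0.0645] w 0.069561256919977
shift [-0.0012 -0.0002 -0.0455] rot [-0.0036  0.0003 -0.0039]
l6_s.png scale 6.0
l6_t.png scale 5.714285714285714
tip -1 [367.3787 466.9575] [167.2363 315.4544]
tip 0 [276.4296 507.7878] [123.2528 263.2575]
tip 1 [183.266  549.6123] [ 79.5836 211.4335]
```

View pics/l6_s.png

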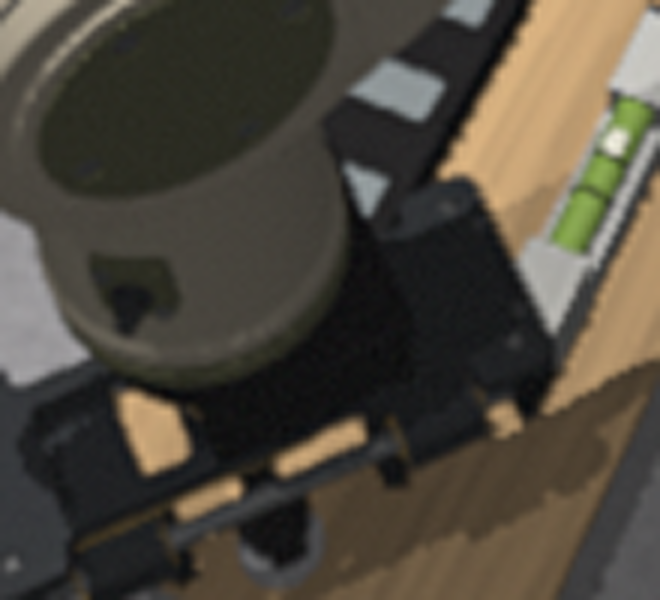

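The knob sits between the fingers (side crop (270,520)). I'll close with moderate force.

Request:
step_arm(increments=[[[-0.002,0,0],[0,0,0]],[[-0.002,0,0],[0,0,0]],[[-0.002,0,0],[0,0,0]],[[-0.002,0,0],[0,0,0]],[[-0.002,0,0],[0,0,0]]], hand=1, grip_force=20)

```text
time: 9.95
ee_pos: [0.5573, 0.2775, 0.1063]
eef_rot: [0.424, 0.906, -0.001, 0.0]
ft_force: [-0.0, 0.3, -0.0]
width: 0.0375
```

Request:
step_arm(increments=[[[0,0,0],[0,0,0]],[[0,0,0],[0,0,0]],[[0,0,0],[0,0,0]],[[0,0,0],[0,0,0]]])

```text
time: 10.35
ee_pos: [0.5597, 0.2795, 0.1066]
eef_rot: [0.424, 0.906, 0.003, 0.002]
ft_force: [14.3, 11.5, -12.1]
width: 0.0139
```

```bash
python3 look.py l7
```

```text
t 10.35 pos [0.5597 0.2795 0.1066] j [ 0.0522  0.536  -0.7826  1.5696  0.3976  1.195  -0.1104] F [ 14.3385  11.4814 -12.0826] w 0.01391180244183323
shift [ 0.0005 -0.0042 -0.0434] rot [ 0.0064  0.0003 -0.0029]
l7_s.png scale 6.0
l7_t.png scale 5.714285714285714
tip -1 [284.5    498.2151] [130.8496 266.2923]
tip 0 [266.1354 506.3906] [122.0598 255.8987]
tip 1 [247.6805 514.6062] [113.2818 245.519 ]
```

View pics/l7_s.png

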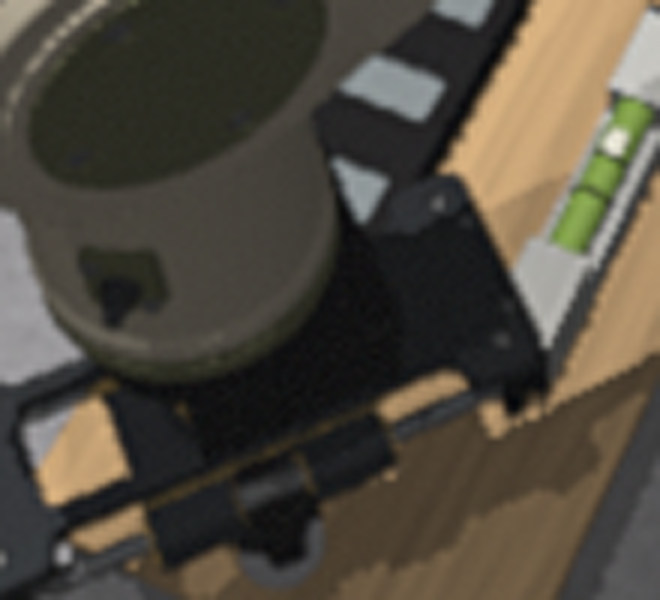

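Gripped (13.9 mm). I rotate clockwise about the measured pose.

Request:
step_arm(increments=[[[0,0,0],[0,0,0]],[[0,0,0],[0,0,0.1]],[[0,0,0],[0,0,0.22]],[[0,0,0],[0,0,0.34]],[[0,0,0],[0,0,0.45]]])

```text
time: 10.95
ee_pos: [0.5602, 0.2798, 0.1065]
eef_rot: [0.617, 0.787, 0.004, 0.001]
ft_force: [4.3, 3.6, -4.3]
width: 0.0135
```

```bash
python3 -c "
from h import *
goal([.560,.279,.1066],40)"
```

```text
t 10.95 pos [0.5602 0.2798 0.1065] j [-0.0055  0.5102 -0.6984  1.5723  0.3465  1.1785 -0.5321] F [ 4.3045  3.6045 -4.2843] w 0.013548666990692427
shift [-0.0007 -0.0004 -0.0001] rot [ 0.0075 -0.0015 -0.4577]
```

Request:
step_arm(increments=[[[0,0,0],[0,0,0.12]],[[0,0,0],[0,0,0.26]],[[0,0,0],[0,0,0.4]],[[0,0,0],[0,0,0.53]],[[0,0,0],[0,0,0.66]]])

```text
time: 11.45
ee_pos: [0.5607, 0.2798, 0.1065]
eef_rot: [0.84, 0.542, 0.004, -0.0]
ft_force: [4.0, 1.4, -2.4]
width: 0.0139
```

Request:
step_arm(increments=[[[0,0,0],[0,0,0.12]],[[0,0,0],[0,0,0.26]],[[0,0,0],[0,0,0.4]],[[0,0,0],[0,0,0.5]],[[0,0,0],[0,0,0.6]]])

```text
time: 11.95
ee_pos: [0.5611, 0.2794, 0.1065]
eef_rot: [0.964, 0.267, 0.004, -0.001]
ft_force: [2.9, -0.4, -1.5]
width: 0.014
```

```bash
python3 -c "
from h import *
goal([.560,.279,.1066],40)"
```

```text
t 11.95 pos [0.5611 0.2794 0.1065] j [-0.1707  0.4576 -0.4701  1.5813  0.2219  1.1469 -1.7184] F [ 2.8806 -0.3941 -1.4918] w 0.013997265436790224
shift [-0.0012 -0.0002 -0.0001] rot [-0.0063 -0.0074  1.4142]
```

Request:
step_arm(increments=[[[0,0,0],[0,0,0]],[[0,0,0],[0,0,0]],[[0,0,0],[0,0,0]],[[0,0,0],[0,0,0]],[[0,0,0],[0,0,0]]])

```text
time: 12.45
ee_pos: [0.5612, 0.2794, 0.1065]
eef_rot: [0.963, 0.268, 0.004, -0.001]
ft_force: [1.6, 0.6, -1.2]
width: 0.0138
```

```bash
cat > bub.py <<'E'
import sys
from h import *
s=cam("side");t=cam("top");n=sys.argv[1]
a=cv2.resize(t["pixels"][185:217,165:232],None,fx=11,fy=11,interpolation=cv2.INTER_CUBIC)
b=cv2.resize(s["pixels"][225:295,220:275],None,fx=8,fy=8,interpolation=cv2.INTER_CUBIC)
cv2.imwrite(f"pics/{n}_t.png",a);cv2.imwrite(f"pics/{n}_s.png",b)
# bubble along vial axis: sample green/white mask
for nm,c,(u0,v0,u1,v1) in(("t",t,(165,185,232,217)),("s",s,(220,225,290,295))):
    p=c["pixels"][v0:v1,u0:u1].astype(float);B,G,Rr=p[...,0],p[...,1],p[...,2]
    g=(G>1.3*B+5)&(G>1.1*Rr)
    ys,xs=np.nonzero(g); print(nm,"green n",len(xs))
    if len(xs)<15: continue
    P=np.array([onz(c,u0+x,v0+y,.105)[:2] for x,y in zip(xs,ys)])
    by=np.array([.169,.986]);bx=np.array([.986,-.169]);q=(P-[.4795,.1174])
    yy=q@by*1e3;xx=q@bx*1e3;print("green along",np.percentile(yy,[2,98]),"across",np.median(xx))
    cx=np.median(xx)/1e3
    prof=[]
    f=p.astype(np.float32)
    for Y in np.arange(-44,45,2):
        px=[proj(c,np.append(np.array([.4795,.1174])+by*Y/1e3+bx*(cx+o),.105))-[u0,v0] for o in(-.002,0,.002)]
        v=np.mean([cv2.remap(f,np.float32([[k[0]]]),np.float32([[k[1]]]),cv2.INTER_LINEAR)[0,0] for k in px],0)
        prof.append((int(Y),*v.astype(int)))
    print(" ".join(f"{k[0]}:{k[1]}/{k[2]}" for k in prof))
E
python3 bub.py b1
```

```text
t green n 102
green along [-33.4386  33.9353] across -0.42940728008724655
-44:182/186 -42:182/185 -40:181/186 -38:174/185 -36:149/178 -34:115/170 -32:85/165 -30:76/167 -28:74/168 -26:72/165 -24:70/163 -22:66/158 -20:62/149 -18:60/144 -16:59/141 -14:61/138 -12:79/140 -10:114/154 -8:147/169 -6:160/180 -4:162/181 -2:158/179 0:143/171 2:114/157 4:84/143 6:60/130 8:52/113 10:52/116 12:55/126 14:58/135 16:57/136 18:58/137 20:56/138 22:59/138 24:59/137 26:57/136 28:59/140 30:58/139 32:59/137 34:72/136 36:98/136 38:124/140 40:140/145 42:145/148 44:146/148
s green n 140
green along [-35.1086  32.9417] across -2.4814710752730575
-44:187/191 -42:187/190 -40:174/180 -38:136/161 -36:93/160 -34:84/177 -32:86/184 -30:88/184 -28:88/184 -26:88/182 -24:88/182 -22:85/176 -20:79/165 -18:73/155 -16:73/154 -14:82/155 -12:114/165 -10:158/186 -8:183/201 -6:188/207 -4:187/207 -2:178/200 0:148/182 2:96/160 4:72/148 6:62/129 8:56/111 10:64/129 12:75/155 14:76/157 16:76/156 18:76/157 20:76/156 22:76/156 24:76/156 26:76/156 28:75/156 30:74/156 32:79/155 34:104/158 36:141/162 38:161/164 40:160/163 42:159/163 44:159/163
```

View pics/b1_t.png

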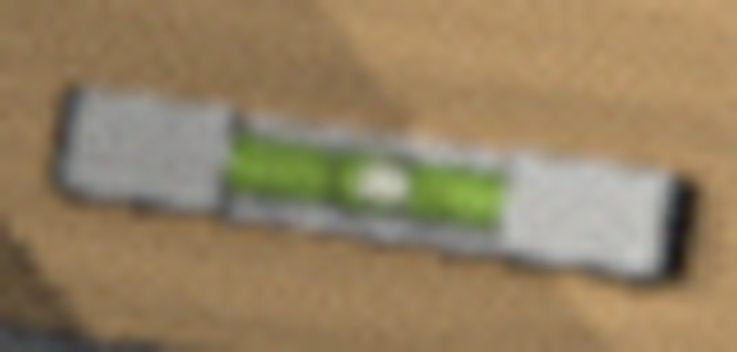

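View pics/b1_s.png

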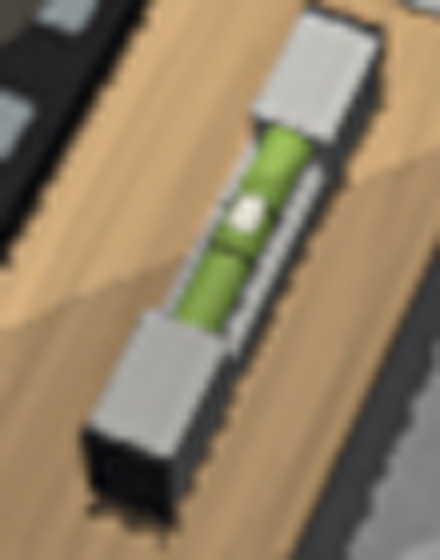

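Both views agree the bubble is about 4.5 mm toward the hinge: bubble centre at −4.1 (top) and −5.2 (side), foot-side line at about +8.5. That leaves about 0.74 rad.

Request:
step_arm(increments=[[[0,0,0],[0,0,0.12]],[[0,0,0],[0,0,0.26]],[[0,0,0],[0,0,0.4]],[[0,0,0],[0,0,0.53]],[[0,0,0],[0,0,0.62]]])

```text
time: 13.05
ee_pos: [0.5613, 0.279, 0.1065]
eef_rot: [0.999, -0.041, 0.004, -0.002]
ft_force: [2.0, -1.4, 0.6]
width: 0.014
```

```bash
python3 -c "
from h import *
goal([.560,.279,.1066],40)"
```

```text
t 13.05 pos [0.5613 0.279  0.1065] j [-0.2522  0.4403 -0.362   1.5862  0.1682  1.1371 -2.3059] F [ 2.0414 -1.3988  0.6335] w 0.013989145915605346
shift [-0.0013  0.0001 -0.0001] rot [-0.0073 -0.0052  0.7897]
```

Request:
step_arm(increments=[[[0,0,0],[0,0,0.06]],[[0,0,0],[0,0,0.11]],[[0,0,0],[0,0,0.11]],[[0,0,0],[0,0,0.11]],[[0,0,0],[0,0,0.11]]])

```text
time: 13.55
ee_pos: [0.5612, 0.2789, 0.1065]
eef_rot: [0.995, -0.096, 0.004, -0.002]
ft_force: [1.6, -0.6, 0.3]
width: 0.0138
```

Request:
step_arm(increments=[[[0,0,0],[0,0,0]],[[0,0,0],[0,0,0]],[[0,0,0],[0,0,0]],[[0,0,0],[0,0,0]],[[0,0,0],[0,0,0]]])

```text
time: 14.05
ee_pos: [0.5612, 0.2789, 0.1065]
eef_rot: [0.995, -0.096, 0.004, -0.002]
ft_force: [1.5, 0.0, -0.5]
width: 0.0139
```

```bash
python3 bub.py b2;python3 -c "
from h import *
goal([.560,.279,.1066],40)"
```

```text
t green n 102
green along [-33.4386  33.9353] across -0.7762661492390236
-44:184/188 -42:184/188 -40:182/187 -38:167/179 -36:139/172 -34:106/168 -32:82/166 -30:75/167 -28:74/168 -26:73/167 -24:71/165 -22:70/165 -20:72/166 -18:71/165 -16:70/163 -14:69/160 -12:65/149 -10:62/132 -8:71/124 -6:99/136 -4:132/159 -2:154/177 0:166/186 2:164/185 4:146/171 6:116/147 8:78/116 10:60/115 12:53/124 14:57/135 16:59/138 18:59/140 20:60/140 22:60/140 24:58/139 26:58/138 28:60/140 30:56/138 32:57/137 34:73/140 36:103/139 38:129/142 40:146/148 42:147/150 44:146/150
s green n 135
green along [-35.712   32.5207] across -3.1742295382098225
-44:188/193 -42:187/190 -40:171/176 -38:126/153 -36:87/155 -34:83/177 -32:85/181 -30:86/181 -28:87/181 -26:86/180 -24:86/180 -22:86/180 -20:85/177 -18:81/170 -16:77/161 -14:73/154 -12:64/134 -10:65/118 -8:95/133 -6:137/169 -4:165/189 -2:177/198 0:184/203 2:175/195 4:128/157 6:76/114 8:54/105 10:63/133 12:74/154 14:75/156 16:74/154 18:74/154 20:74/154 22:74/153 24:74/154 26:74/154 28:73/154 30:72/154 32:80/152 34:109/152 36:145/158 38:160/163 40:161/165 42:160/164 44:160/164
t 14.15 pos [0.5612 0.2788 0.1065] j [-0.2663  0.4378 -0.3435  1.5871  0.1592  1.1358 -2.4084] F [ 1.4514 -0.4697 -0.149 ] w 0.013837417740131882
shift [-0.0012  0.0001 -0.0001] rot [-0.0072 -0.0047  0.6809]
```

View pics/b2_s.png

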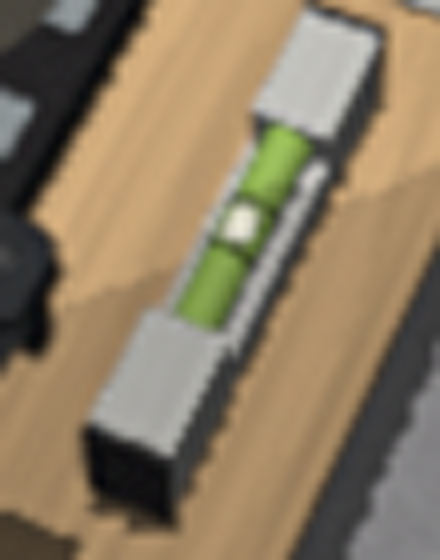

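Bubble is centred: centre +0.45 against line midpoint +0.4 (top), and −1.3 against −1.3 (side). Releasing the knob and lifting off.

Request:
step_arm(increments=[[[0,0,0],[0,0,0]],[[0,0,0],[0,0,0]],[[0,0,0],[0,0,0]],[[0,0,0],[0,0,0]],[[0,0,0],[0,0,0]]], hand=0)

```text
time: 14.65
ee_pos: [0.5612, 0.2789, 0.1065]
eef_rot: [0.995, -0.096, 0.004, -0.002]
ft_force: [-0.2, -0.3, 0.7]
width: 0.041
```

Request:
step_arm(increments=[[[0,0,-0.02],[0,0,0]],[[0,0,-0.05],[0,0,0]],[[0,0,-0.08],[0,0,0]],[[0,0,-0.08],[0,0,0]],[[0,0,-0.08],[0,0,0]]])

```text
time: 15.15
ee_pos: [0.5608, 0.2787, 0.1869]
eef_rot: [0.995, -0.096, 0.004, -0.003]
ft_force: [-0.6, 0.7, 0.0]
width: 0.0437
```

Request:
step_arm(increments=[[[0,0,0],[0,0,0]],[[0,0,0],[0,0,0]],[[0,0,0],[0,0,0]],[[0,0,0],[0,0,0]],[[0,0,0],[0,0,0]]], hand=1)

```text
time: 15.65
ee_pos: [0.5607, 0.2787, 0.1866]
eef_rot: [0.995, -0.096, 0.004, -0.002]
ft_force: [0.2, 0.0, 0.6]
width: 0.0114
```

```bash
python3 bub.py b3;python3 -c "
from h import *
goal([.479,.117,.16],170.3)"
```

```text
t green n 100
green along [-33.9161  33.9541] across -0.7762661492390236
-44:185/189 -42:185/188 -40:185/188 -38:168/180 -36:139/173 -34:108/170 -32:83/169 -30:73/168 -28:72/168 -26:74/169 -24:72/165 -22:70/162 -20:68/157 -18:66/154 -16:64/150 -14:60/144 -12:58/137 -10:56/123 -8:67/118 -6:97/135 -4:131/160 -2:156/180 0:168/189 2:165/186 4:147/171 6:118/148 8:77/115 10:59/115 12:53/125 14:59/137 16:60/140 18:61/141 20:60/139 22:59/140 24:60/141 26:61/141 28:62/141 30:60/141 32:61/140 34:72/138 36:102/137 38:127/142 40:144/148 42:148/151 44:148/150
s green n 135
green along [-35.712   32.5207] across -3.1742295382098225
-44:191/195 -42:189/192 -40:173/178 -38:128/155 -36:88/156 -34:84/178 -32:86/184 -30:88/184 -28:88/183 -26:86/180 -24:84/175 -22:81/169 -20:78/163 -18:75/155 -16:75/156 -14:72/151 -12:65/135 -10:66/119 -8:95/135 -6:137/171 -4:167/191 -2:178/199 0:185/205 2:177/198 4:130/160 6:77/116 8:54/106 10:64/134 12:74/155 14:76/157 16:75/156 18:75/156 20:75/156 22:75/155 24:75/156 26:76/156 28:74/155 30:73/155 32:81/154 34:110/154 36:147/160 38:162/165 40:163/166 42:162/166 44:161/166
t 15.75 pos [0.5608 0.2787 0.1868] j [-0.2605  0.3711 -0.3517  1.5012  0.1319  1.283  -2.3889] F [ 0.508   0.1385 -1.4192] w 0.004367588509902485
shift [-0.0497  0.1745  0.0254] rot [-0.0104 -0.0015  1.5485]
```

View pics/b3_t.png

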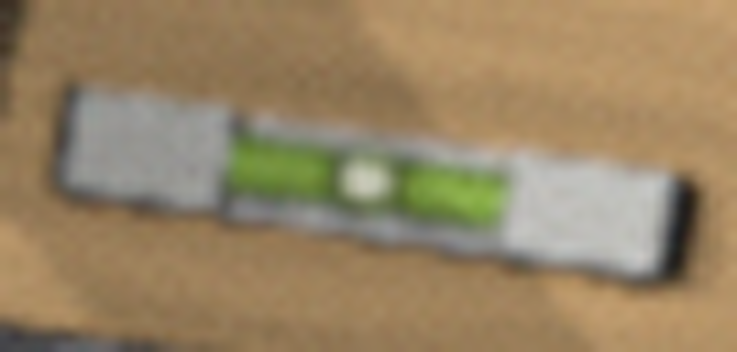

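Still centred after letting go. The jaws now lie along the level, which suits pressing, so I keep this yaw and move over its middle.

```bash
python3 -c "
from h import *
goal([.479,.117,.14],80.3)"
```

```text
t 15.75 pos [0.5608 0.2787 0.1868] j [-0.2605  0.3711 -0.3517  1.5012  0.1319  1.283  -2.3889] F [ 0.508   0.1385 -1.4192] w 0.004367588509902485
shift [-0.0498  0.1746  0.0454] rot [-0.0057 -0.0076 -0.0223]
```

Request:
step_arm(increments=[[[-0.01,0.035,0],[-0.003,-0.004,-0.01]],[[-0.02,0.07,0],[-0.006,-0.008,-0.022]],[[-0.03,0.105,0.01],[-0.006,-0.008,-0.022]],[[-0.04,0.14,0.025],[-0.006,-0.008,-0.022]],[[-0.05,0.17,0.04],[-0.006,-0.008,-0.022]]])

```text
time: 16.25
ee_pos: [0.4791, 0.1198, 0.1452]
eef_rot: [0.996, -0.085, 0.0, 0.0]
ft_force: [0.2, 0.5, -0.5]
width: 0.0008
```

Request:
step_arm(increments=[[[0,0,0],[0,0,0]],[[0,0,0],[0,0,0]],[[0,0,0],[0,0,0]]])

```text
time: 16.55
ee_pos: [0.4798, 0.1209, 0.1459]
eef_rot: [0.996, -0.085, 0.001, -0.0]
ft_force: [-0.1, 0.7, -0.5]
width: 0.0002
```

```bash
python3 bub.py b4 >/dev/null;python3 -c "
from h import *
goal([.479,.117,.116],80.3)"
```

```text
t 16.65 pos [0.4797 0.1211 0.1457] j [-0.049   0.1239 -0.3092  1.8844  0.0416  1.1381 -2.1132] F [ 0.5713  0.2233 -1.4825] w 0.0005722374781819601
shift [-0.      0.0041  0.0297] rot [-0.0006 -0.0013  0.0003]
```

View pics/b4_s.png

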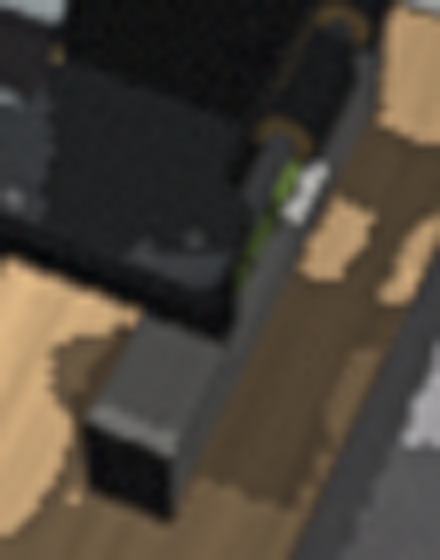

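The shut fingers are above the window middle, with the level undisturbed. Descending, then a slow press.

Request:
step_arm(increments=[[[0,0.004,0.01],[0,-0.001,0]],[[0,0.004,0.02],[0,-0.001,0]],[[0,0.004,0.03],[0,-0.001,0]],[[0,0.004,0.03],[0,-0.001,0]]])

```text
time: 17.05
ee_pos: [0.4786, 0.1171, 0.1142]
eef_rot: [0.996, -0.084, -0.001, -0.0]
ft_force: [0.5, 0.2, -1.0]
width: 0.0004
```

Request:
step_arm(increments=[[[0,0,0.001],[0,0,0]],[[0,0,0.002],[0,0,0]],[[0,0,0.003],[0,0,0]]])

```text
time: 17.35
ee_pos: [0.4789, 0.1171, 0.1133]
eef_rot: [0.996, -0.084, -0.0, 0.0]
ft_force: [-13.0, -3.4, 35.4]
width: 0.0006
```

Contact is stiffer than expected at 35 N. Holding at the measured pose should relax it.

Request:
step_arm(increments=[[[0,0,0],[0,0,0]],[[0,0,0],[0,0,0]]])

```text
time: 17.55
ee_pos: [0.4791, 0.1173, 0.1134]
eef_rot: [0.996, -0.084, 0.0, 0.0]
ft_force: [0.1, 0.3, 9.0]
width: 0.0005
```

```bash
python3 - <<'E'
from h import *
for i in range(14):
    c=cam("side" if i%2 else "top");s=r.read_state();print(round(s["time"],2),s["ft_force"],s["ee_pos"])
t=cam("top");s=cam("side")
crop(t,125,125,265,230,"f_t.png");crop(s,200,200,300,300,"f_s.png")
E
```

```text
17.6 [-1.1535 -0.2587  5.92  ] [0.4791 0.1173 0.1135]
17.65 [-0.5312 -0.3082  6.0998] [0.4791 0.1173 0.1134]
17.7 [-1.7259 -1.4299  5.9859] [0.4791 0.1172 0.1135]
17.75 [-1.8398 -0.152   6.8562] [0.4792 0.1173 0.1135]
17.8 [-1.4035 -0.2262  5.0316] [0.4791 0.1173 0.1134]
17.85 [-1.8788 -0.148   6.7734] [0.4791 0.1173 0.1134]
17.9 [-1.2808 -1.1201  4.7516] [0.4792 0.1173 0.1135]
17.95 [-0.6721  0.0293  5.8622] [0.4791 0.1173 0.1135]
18.0 [-0.6984 -0.7412  6.2906] [0.4791 0.1173 0.1135]
18.05 [-1.3307 -0.5189  6.4121] [0.4791 0.1173 0.1134]
18.1 [-1.0786  0.348   6.4938] [0.4791 0.1173 0.1135]
18.15 [-1.4242 -0.2533  5.8025] [0.4791 0.1173 0.1135]
18.2 [-0.6082  0.3395  5.9204] [0.4791 0.1173 0.1135]
18.25 [-1.3158 -0.1623  6.3221] [0.4791 0.1172 0.1134]
f_t.png scale 5.714285714285714
f_s.png scale 6.0
```

View pics/f_t.png

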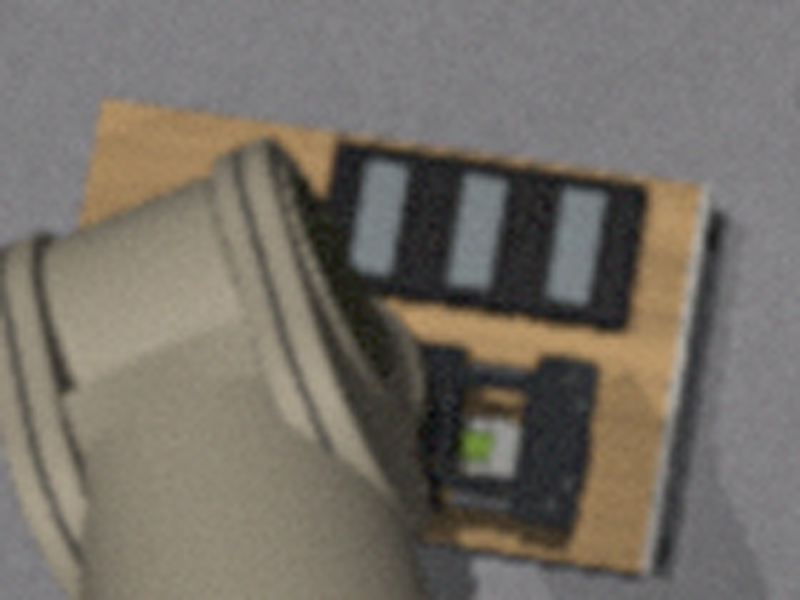

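View pics/f_s.png

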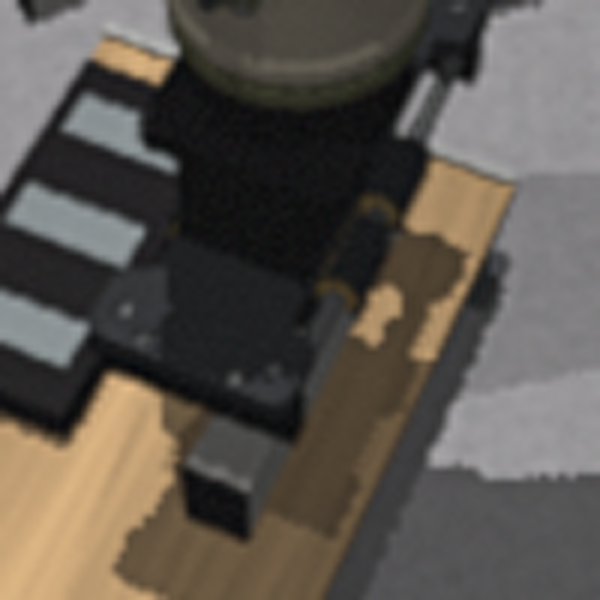

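Steady at about 6 N. I'll raise it a little toward 10 N.

Request:
step_arm(increments=[[[0,0,0.0004],[0,0,0]],[[0,0,0.0004],[0,0,0]],[[0,0,0.0004],[0,0,0]]])

```text
time: 18.65
ee_pos: [0.4792, 0.1173, 0.1134]
eef_rot: [0.996, -0.084, 0.0, 0.0]
ft_force: [-3.1, -1.5, 10.7]
width: 0.0007
```

```bash
python3 - <<'E'
from h import *
for i in range(14):
    c=cam("side" if i%2 else "top");s=r.read_state();print(round(s["time"],2),s["ft_force"],s["ee_pos"])
E
```

```text
18.7 [-3.4969 -0.7909  9.3379] [0.4792 0.1173 0.1134]
18.75 [-2.582  -1.4745 10.7316] [0.4792 0.1173 0.1134]
18.8 [-3.6481 -1.0756  9.8763] [0.4792 0.1172 0.1134]
18.85 [-2.6455 -1.5279 10.0271] [0.4791 0.1173 0.1134]
18.9 [-3.8436 -1.161   9.4952] [0.4792 0.1173 0.1134]
18.95 [-3.1299 -1.1188  9.7067] [0.4791 0.1172 0.1134]
19.0 [-2.7953 -1.2643 10.2743] [0.4792 0.1173 0.1134]
19.05 [-3.6928 -1.5849  9.7065] [0.4792 0.1173 0.1134]
19.1 [-3.1164 -1.4934  9.5413] [0.4792 0.1173 0.1134]
19.15 [-3.6288 -1.5782 10.3636] [0.4792 0.1173 0.1134]
19.2 [-2.6958 -0.4755  9.1297] [0.4792 0.1173 0.1134]
19.25 [-4.0303 -0.601  10.2733] [0.4792 0.1173 0.1134]
19.3 [-3.2281 -1.6027  8.9805] [0.4792 0.1173 0.1134]
19.35 [-3.604  -1.1656 10.1537] [0.4792 0.1173 0.1134]
```

Steady at about 10 N, but the fingers hide the bubble. Since the first touch spiked to 35 N, I'll back off briefly to confirm nothing shifted, then press again more gently.

Request:
step_arm(increments=[[[0,0,-0.02],[0,0,0]],[[0,0,-0.05],[0,0,0]],[[0.02,0.04,-0.06],[0,0,0]],[[0.04,0.08,-0.06],[0,0,0]],[[0.05,0.12,-0.06],[0,0,0]]])

```text
time: 19.85
ee_pos: [0.509, -0.0111, 0.1734]
eef_rot: [0.996, -0.084, 0.0, 0.0]
ft_force: [1.3, -1.2, 0.2]
width: 0.0005
```

Request:
step_arm(increments=[[[0.01,0.03,0],[0,0,0]],[[0.01,0.04,0],[0,0,0]],[[0.01,0.04,0],[0,0,0]],[[0.01,0.04,0],[0,0,0]],[[0.01,0.04,0],[0,0,0]]])

```text
time: 20.35
ee_pos: [0.5122, -0.0504, 0.1733]
eef_rot: [0.997, -0.083, 0.0, -0.0]
ft_force: [-0.5, 0.4, 0.8]
width: 0.0002
```

```bash
python3 bub.py b5;python3 -c "
from h import *
goal([.479,.117,.125],80.3)
cv2.imwrite('pics/fulltop.png',cam('top')['pixels'])"
```

```text
t green n 98
green along [-33.9341  33.973 ] across -0.6117770987877209
-44:171/174 -42:172/175 -40:169/173 -38:157/167 -36:130/160 -34:96/154 -32:76/154 -30:69/156 -28:66/156 -26:65/152 -24:67/154 -22:66/154 -20:63/153 -18:66/156 -16:69/157 -14:69/157 -12:62/148 -10:63/134 -8:75/128 -6:104/139 -4:137/156 -2:163/170 0:176/177 2:175/178 4:156/168 6:122/147 8:83/123 10:65/126 12:60/138 14:64/150 16:65/152 18:65/153 20:65/152 22:66/154 24:66/154 26:66/153 28:66/155 30:64/154 32:67/151 34:80/150 36:112/151 38:143/159 40:163/168 42:167/169 44:167/170
s green n 133
green along [-35.7261  32.0678] across -3.1742295382098225
-44:186/191 -42:185/188 -40:169/174 -38:124/151 -36:86/153 -34:82/175 -32:84/179 -30:86/179 -28:86/179 -26:86/178 -24:85/178 -22:85/178 -20:85/178 -18:86/178 -16:85/179 -14:82/174 -12:73/155 -10:76/135 -8:113/153 -6:166/193 -4:197/210 -2:201/210 0:205/213 2:195/206 4:145/171 6:87/130 8:61/122 10:72/153 12:84/177 14:86/180 16:85/178 18:86/179 20:85/179 22:85/178 24:85/178 26:85/178 28:84/178 30:82/177 32:91/173 34:124/171 36:167/181 38:186/189 40:186/190 42:185/190 44:185/190
t 20.45 pos [ 0.5122 -0.0508  0.1734] j [ 0.1544  0.1322 -0.1558  1.8101  0.022   1.2001 -1.7454] F [0.153  0.2263 0.6522] w 0.0007131962043661073
shift [-0.0607 -0.16    0.0484] rot [-0.0001 -0.0008  0.0027]
```

View pics/b5_s.png

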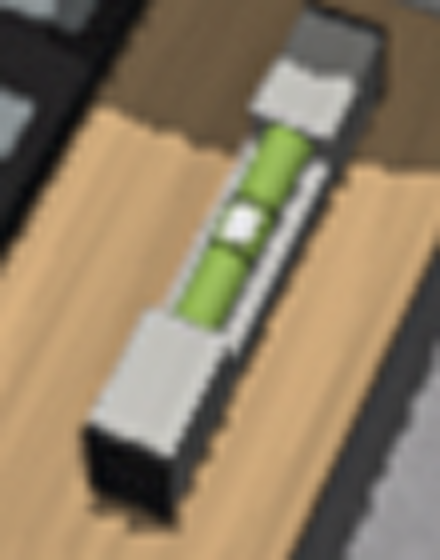

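View pics/fulltop.png

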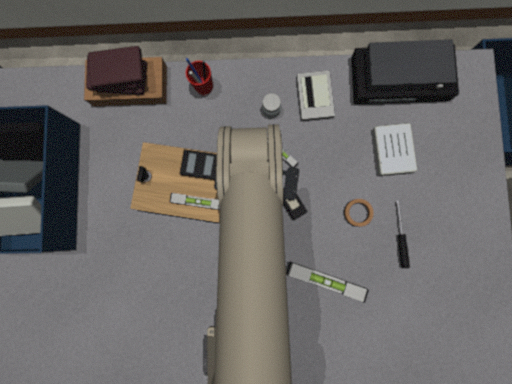

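Bubble is still centred after the press (same profile as before) and the level has not moved. Bystanders are in place. Going back to press again.

Request:
step_arm(increments=[[[-0.015,-0.04,0],[0,0,0]],[[-0.03,-0.08,0],[0,0,0]],[[-0.045,-0.12,0],[0,0,0]],[[-0.055,-0.15,0.01],[0,0,0]],[[-0.061,-0.16,0.03],[0,0,0]]])

```text
time: 21.0
ee_pos: [0.4788, 0.1216, 0.1446]
eef_rot: [0.997, -0.081, 0.002, -0.001]
ft_force: [-0.4, 0.6, 0.5]
width: 0.0004
```

Request:
step_arm(increments=[[[0,0,0],[0,0,0]],[[0,0,0],[0,0,0]],[[0,0,0],[0,0,0]]])

```text
time: 21.3
ee_pos: [0.4796, 0.1207, 0.1455]
eef_rot: [0.997, -0.081, 0.003, -0.001]
ft_force: [0.8, -1.0, -0.9]
width: 0.0004
```

```bash
python3 -c "
from h import *
goal([.479,.117,.116],80.3)"
```

```text
t 21.3 pos [0.4796 0.1207 0.1455] j [-0.0468  0.1205 -0.3103  1.8886  0.0407  1.1328 -2.1055] F [ 0.7625 -1.0425 -0.8539] w 0.0004303206940480447
shift [-0.0001  0.0039  0.0295] rot [-0.0027 -0.005   0.0067]
```

Request:
step_arm(increments=[[[0,0.004,0.01],[-0.003,-0.005,0.006]],[[0,0.004,0.02],[-0.003,-0.005,0.006]],[[0,0.004,0.029],[-0.003,-0.005,0.006]],[[0,0.004,0.03],[-0.003,-0.005,0.006]],[[0,0.004,0.03],[-0.003,-0.005,0.006]]])

```text
time: 21.8
ee_pos: [0.4788, 0.1168, 0.115]
eef_rot: [0.996, -0.084, -0.001, 0.0]
ft_force: [0.4, 0.4, -1.1]
width: 0.0003
```

Request:
step_arm(increments=[[[0,0,0.0005],[0,0,0]],[[0,0,0.001],[0,0,0]],[[0,0,0.001],[0,0,0]]])

```text
time: 22.1
ee_pos: [0.4789, 0.1168, 0.1142]
eef_rot: [0.996, -0.084, -0.0, 0.0]
ft_force: [-0.1, 0.7, -0.8]
width: 0.0002
```

Request:
step_arm(increments=[[[0,0,0.0005],[0,0,0]],[[0,0,0.001],[0,0,0]],[[0,0,0.001],[0,0,0]]])

```text
time: 22.4
ee_pos: [0.479, 0.1169, 0.1135]
eef_rot: [0.996, -0.084, -0.0, 0.0]
ft_force: [0.1, 0.3, 3.7]
width: 0.0006
```

Request:
step_arm(increments=[[[0,0,0.0003],[0,0,0]],[[0,0,0.0004],[0,0,0]],[[0,0,0.0004],[0,0,0]]])

```text
time: 22.7
ee_pos: [0.479, 0.1169, 0.1134]
eef_rot: [0.996, -0.084, -0.0, 0.0]
ft_force: [-2.8, -0.8, 5.6]
width: 0.0003
```

Request:
step_arm(increments=[[[0,0,0.0006],[0,0,0]],[[0,0,0.0006],[0,0,0]],[[0,0,0.0006],[0,0,0]]])

```text
time: 23.0
ee_pos: [0.4791, 0.1169, 0.1135]
eef_rot: [0.996, -0.084, 0.0, 0.0]
ft_force: [-4.0, -0.5, 8.9]
width: 0.0004
```

```bash
python3 - <<'E'
from h import *
F=[]
for i in range(16):
    c=cam("side" if i%2 else "top");F.append(r.read_state()["ft_force"])
F=np.array(F);print(F.mean(0),F[:,2].min(),F[:,2].max(),F[-3:],r.read_state()["time"])
E
```

```text
[-3.7061 -0.9548  8.7565] 8.001560904146995 9.687697988696671 [[-4.2852 -0.7306  8.0016]
 [-4.2405 -0.54    8.6078]
 [-3.6333 -0.9195  8.9044]] 23.8
```

Steady at about 9 N down, with low drift. Handing in.

```bash
python3 -c "
from h import *
print(r.close_job()); s=r.read_state(); print(s['time'],s['ft_force'],s['ee_pos'])"
```

```text
the job is handed in; nothing more can be done
None
the job is handed in; nothing more can be done
```

I laid the middle-sized level lengthwise on the strip in front of the dock, let go, and turned the wing knob about 2.5 rad clockwise. I then pressed the level at its middle with the shut fingers and handed in while still pressing, at about 24 s.

- **Bubble:** it started about 15 mm towards the hinge. After the turn it sat within about 0.5 mm of centre in both cameras, checked with the knob released. It was the same again after a first trial press. The fingers hid the bubble during the final press, so I could not see it then.
- **Force:** over the last 0.8 s the final press read 8.0–9.7 N (mean 8.8), slightly under the 10 N asked. About 4 N of that was also sideways, but steady. The first touch of the trial press spiked to about 35 N at the wrist; the level showed no shift afterwards.
- **Disagreement:** the side camera put the knob about 8 mm off from where the top camera did. I settled it by comparing the knob with the fingers in the side view.
- **Other things on the table:** in the last overall picture none of the bystanders looked moved, though I did not measure them. The arm partly covered the adapter in that picture.

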